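# Put the washed dryer filter cartridge back together

### The job

Put the washed dryer filter back together in its black housing: first the blue coarse screen, then the yellow fine screen on it, then the white cover with its pocket up, each lying flat between the corner guides. Last, slide the red knob along the aluminium rail's T-slot to the open end, lift it out and stand it upright with its foot in the cover's pocket. Set every part down rather than dropping it, and leave the scrubbing brush, the green dosing cup and the soap dish where they are.

Things in the scene. Friction and masses are not known exactly. Their poses are not given: they have to be found in the camera images.
- housing: Black filter housing, fixed: base 74 (x) x 140 (y) mm, 8 mm thick, with L-shaped guides at the four corners up to 60 mm above the counter. Origin: centre of its underside, z up. Inside between guides 64 x 130 mm (5 mm play all round a part); the middle 90 mm of each long side is open for fingers. Undersides of the parts come to 8, 28 and 48 mm above the counter.
- rail: Aluminium T-slot rail, fixed, 50 (x) x 180 (y) mm. Origin: centre of its underside, z up. Floor 4 mm thick; cavity 34 mm wide, 11 high; slot 18 mm wide along y; lips 4 mm thick, top at 19 mm, from y = -90 to +40. Black block closes the -y end; y = +40 to +90 is bare floor, open above: with the knob's centre from y = +58 to +75 it lifts straight out.
- coarse: Coarse screen cassette: blue plastic frame with wide blue bars, loose block 54 (x) x 120 (y) x 20 (z) mm, about 150 g, lying flat on the counter. Origin: centre of its underside, z up. Can be gripped across its 54 mm width at mid-length.
- fine: Fine screen cassette: yellow plastic frame with a close steel mesh, loose block 54 (x) x 120 (y) x 20 (z) mm, about 150 g, lying flat on the counter. Origin: centre of its underside, z up. Can be gripped like the blue one.
- cover: Cover: white block with grey louvres, loose, 54 (x) x 120 (y) x 20 (z) mm, about 150 g, lying flat, pocket up. Origin: centre of its underside, z up. In the middle of its top a black-bottomed square pocket, 40 x 40 mm, 10 mm deep. Can be gripped like the screens.
- knob: Locking knob, loose, about 60 g, upright: steel foot disc 28 mm across, 6 thick; stem 10 mm across; red head 30 mm across, from 24 to 46 mm above the foot's underside. Origin: centre of the foot's underside, z up. At the start its foot lies under the rail's lips on the rail floor, between y = -60 and 0 mm of the rail, with 3 to 4 mm play sideways and 5 mm up.
- brush: Bystander: wooden scrubbing brush, 46 x 115 mm, 40 mm high, white bristles down. Origin: centre of the underside. Leave it.
- cup: Bystander: green plastic dosing cup, 52 mm across, 50 mm high. Origin: centre of the underside. Leave it.
- soapdish: Bystander: white soap dish with a reddish bar of soap, 70 x 100 mm, 28 mm high. Origin: centre of the underside. Leave it.

How it is judged:
By the outcome, as a careful person would: the job done as asked, in the order asked, and still so for the second after the job is handed in, with the robot touching nothing.
It also fails if it takes over 112 s, if anything falls off the work surface, if the arm or the gripper's body presses on something with over 40 N, if the wrist force passes 120 N, or if a joint passes its speed limit or range.

### The arm

A 6-joint arm with a two-finger parallel gripper is mounted at the origin on the work surface. World frame = base frame: x ahead of the robot, y to its left, z up, the work surface at z = 0. Lengths are in m, angles in rad, forces in N, time in s.
With the tool pointing down it reaches from about 0.225 to 0.875 m from the base axis. Payload 3.4 kg.
Tool frame: the origin (TCP) lies at the very end of the fingers, on their centre line; the grasp point (between the pads) lies behind it (manip.grasp_offset is the z of the grasp point in the tool frame, in m); z points along the fingers, y is the line along which they close (so a half turn about z gives the same grasp; the last joint's range is limited). The gripper opens to 85 mm and grips with 20 to 120 N. Pads are 22 mm wide; open, the fingers measure 114 mm over their backs; the gripper's body (76 mm by 85 mm) begins 54 mm behind the grasp point. The pads swing forward as they close: fully open they stand 13 mm farther back than shut.
Start: joints at [-0.121, 0.276, 1.505, -0, 1.361, -0.121], TCP at [0.575, -0, 0.231] pointing down, gripper open.
Joint ranges: [-2.89, 2.89], [-0.75, 2.08], [0.22, 2.7], [-1.18, 4.32], [0.11, 2.71], [-2.7, 2.7]. Speed limits (rad/s): [2.57, 2.57, 3.14, 3.14, 3.14, 3.14].

### API

Orientations are given as a unit quaternion [w, x, y, z].
In Python, from rig import manip gives the robot as it stands.
- The arm moves only by the shell command python3 -m pendant 'ROWS' [FORCE]. ROWS is JSON, a list of rows, each an object of numbers: "dx", "dy", "dz": the shift along the tool's x, y, z in m; "rx", "ry", "rz": the turn, a rotation vector about the tool's x, y, z in degrees; "hand": the finger opening in m, from 0 to 0.0854. In form: [{"dx": .., "dy": .., "dz": .., "rx": .., "ry": .., "rz": .., "hand": ..}, ...]. A call has 1 to 12 rows; each row shifts and turns the commanded pose from where the row before left it, along the tool's axes as they then stand; what a row does not reach is not made up. A row lasts 1/12 s, in which the tool goes at most 41.7 mm and 7.16 degrees, less where a joint would pass 70% of its speed; a pose out of reach is approached as far as the arm can. A call is refused whole if a number of a shift passes 0.0417 or a number of a turn 7.16, either way. A call with a gripper value outside its range is refused whole. The fingers move at their own pace and stop on an object; FORCE is the grip in N (left out, the last holds). Time passes only in rows, so rows that do not move let the fingers close. It gives the time, the measured TCP pose, the force, the opening and the grip force at its end, in the units of the state.
- manip.get_state(): the state, without advancing time (a new reading comes with each control period).
- manip.get_image(name): name is "scene" or "side" or "wrist"; returns a dict with "frame" (384x512x3 uint8, red, green, blue), "fx", "fy", "cx", "cy" (pixels), "position" and "attitude" of the camera in the world; the wrist camera has in their place "mount" (4x4, takes a point from camera to tool coordinates, whose origin is the TCP and whose axes are the flange's). Camera axes: x right, y up, looking along -z (the intrinsics and any distortion apply to the point x, -y, -z); pixel columns grow to the right and rows downward; lengths in m; the calibration is good to about 2 mm. The wrist camera is an equidistant fisheye: a pixel r from the principal point sees the ray r / f radians off the axis. A picture is of the moment at which its call begins: read the wrist's pose just before it. There is no depth.
- manip.sign_off(): hands the job in; it is judged then, once.
The state is a dict: "clock": time; "qpos": joint angles; "qd": joint speeds; "effort": joint torques, N m; "position": TCP position; "ee_rot": TCP orientation; "contact_force": force on the tool from outside, world axes, zero at the start; "moment": the same for the moment, N m; "width": finger opening in m; "gripper_force": force on a finger pad.
Only numpy, scipy, OpenCV 4.12 (cv2) and the standard library are available. Lean on these libraries where they do the work, as an engineer would, in place of code of your own. Each camera call takes 0.05 s, during which the arm holds its last target. There are 200 camera calls.

## Working session

There is one attempt and no reset: what is moved stays moved. The work goes in short steps, Python scripts to look and compute and a shell command to move; the robot and the scene stay as the last step left them, time stands still between calls to the robot, and variables do not carry over. Pictures are saved under pics/ and viewed, at most 14 in all, crops included, and the job is handed in when it is done.

```bash
ls; mkdir -p pics; python3 - <<'E'
from rig import manip
import cv2
print(manip.grasp_offset); s=manip.get_state(); print(s)
for n in ["scene","side","wrist"]:
    d=manip.get_image(n); cv2.imwrite(f"pics/{n}0.png",d["frame"][:,:,::-1]); print(n,{k:v for k,v in d.items() if k!="frame"})
E
```

```text
pics
-0.0187
{'clock': 0.0, 'qpos': array([-1.20981668e-01,  2.76592585e-01,  1.50614916e+00,  1.59266360e-05,
        1.36070361e+00, -1.21048061e-01]), 'qd': array([ 0.00089268,  0.00045944, -0.00201996, -0.00015943,  0.00126159,
       -0.00038653]), 'effort': array([ 6.20495921e-04, -4.16768074e+01, -2.45808578e+01, -1.52056768e-04,
        1.11346930e-02,  1.69860516e-05]), 'position': array([5.74462292e-01, 7.62435381e-05, 2.30434708e-01]), 'ee_rot': array([-7.34114785e-04,  7.07084183e-01,  7.07128771e-01, -5.65033413e-04]), 'contact_force': array([ 0.32314873,  0.52894719, -0.28059868]), 'moment': array([-0.00561844,  0.04217495, -0.00489583]), 'gripper_force': 0.0, 'width': 0.08516626116071112}
scene {'fx': 398.7634851064712, 'fy': 398.7634851064712, 'cx': 253.02291462560174, 'cy': 193.34256387052596, 'position': array([0.88997898, 0.66157782, 0.5451076 ]), 'attitude': array([0.19633919, 0.11137397, 0.45387479, 0.86200026])}
side {'fx': 435.21033845761383, 'fy': 435.21033845761383, 'cx': 252.82392828303423, 'cy': 192.16732728664257, 'position': array([0.35457104, 0.67449424, 0.82555492]), 'attitude': array([-0.13115518, -0.04799913,  0.34595459,  0.92779837])}
wrist {'fx': 297.3186396354542, 'fy': 297.3186396354542, 'cx': 256.1509428995547, 'cy': 195.44746535712784, 'mount': array([[ 6.56445361e-04,  9.53177494e-01,  3.02410704e-01,
         7.86296622e-02],
       [ 9.99999689e-01, -4.93296535e-04, -6.15871061e-04,
        -2.38902797e-04],
       [-4.37856282e-04,  3.02411014e-01, -9.53177521e-01,
        -1.42457477e-01],
       [ 0.00000000e+00,  0.00000000e+00,  0.00000000e+00,
         1.00000000e+00]])}
```

View pics/scene0.png

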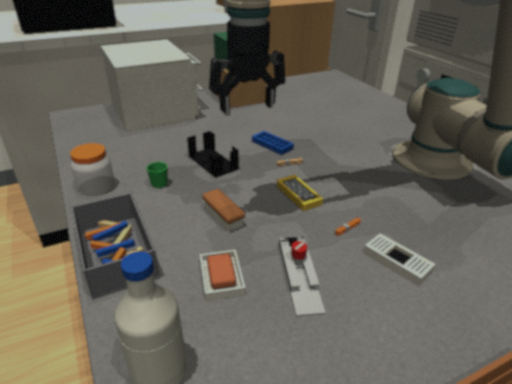

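View pics/side0.png

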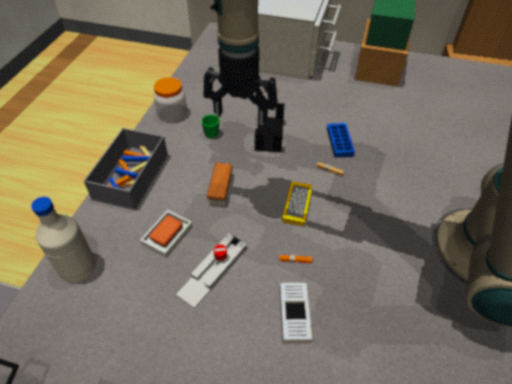

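View pics/wrist0.png

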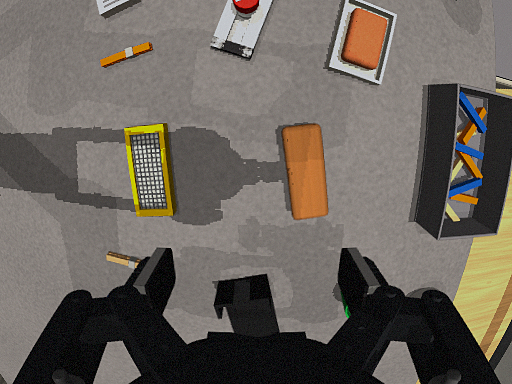

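The scene view shows the housing at (213,155), blue (272,142), yellow (300,191), cover (399,256), and knob head (299,248) on the rail from (293,240) to (309,312). The side view shows the housing at (269,130), blue (341,140), yellow (298,203), cover (295,311), and knob (220,252). In the wrist view, yellow is at (149,170) and the brush at (306,170).

```bash
cat > h.py <<'E'
import numpy as np, cv2
from scipy.spatial.transform import Rotation as R
from rig import manip
def rot(q): return R.from_quat(np.r_[q[1:],q[0]]).as_matrix()
def snap(n,path=None):
    s=manip.get_state(); d=manip.get_image(n)
    if n=="wrist":
        T=np.eye(4); T[:3,:3]=rot(s["ee_rot"]); T[:3,3]=s["position"]; d["T"]=T@d["mount"]
    else:
        T=np.eye(4); T[:3,:3]=rot(d["attitude"]); T[:3,3]=d["position"]; d["T"]=T
    d["name"]=n
    if path:
        cv2.imwrite(path,d["frame"][:,:,::-1]); e={k:v for k,v in d.items() if k!="frame"}; np.save(path[:-4]+".npy",e,allow_pickle=True)
    return d
def load(path): return np.load(path[:-4]+".npy",allow_pickle=True).item()
def ray(d,u,v):
    x=(u-d["cx"])/d["fx"]; y=(v-d["cy"])/d["fy"]
    if d["name"]=="wrist":
        r=np.hypot(x,y); k=np.sin(r)/max(r,1e-9); c=np.array([x*k,-y*k,-np.cos(r)])
    else: c=np.array([x,-y,-1.])
    w=d["T"][:3,:3]@c; return d["T"][:3,3],w/np.linalg.norm(w)
def onz(d,u,v,z):
    o,w=ray(d,u,v); return o+w*(z-o[2])/w[2]
def tri(*obs):
    A=0;b=0
    for d,u,v in obs:
        o,w=ray(d,u,v); P=np.eye(3)-np.outer(w,w); A=A+P; b=b+P@o
    p=np.linalg.solve(A,b)
    return p, max(np.linalg.norm((np.eye(3)-np.outer(w,w))@(p-o)) for o,w in [ray(*t) for t in obs])
def proj(d,p):
    c=d["T"][:3,:3].T@(np.asarray(p)-d["T"][:3,3]); x,y,z=c[0],-c[1],-c[2]
    if d["name"]=="wrist":
        r=np.hypot(x,y); th=np.arctan2(r,z); x,y=x/r*th,y/r*th
    else: x,y=x/z,y/z
    return np.array([d["cx"]+d["fx"]*x,d["cy"]+d["fy"]*y])
E
python3 - <<'E'
from h import *
np.set_printoptions(precision=4,suppress=True)
S=snap("scene","pics/s1.png");D=snap("side","pics/d1.png");W=snap("wrist","pics/w1.png")
for n,a,b in [("blue",(272,142),(341,140)),("yel",(300,191),(298,203)),("cover",(399,256),(295,311)),("knob",(299,248),(220,252)),("hous",(213,160),(269,138)),("brush",(223,206),(221,181))]:
    print(n,tri((S,*a),(D,*b)))
print("yel w",tri((S,300,191),(D,298,203),(W,149,170)))
print([onz(W,u,v,.02) for u,v in [(126,128),(163,124),(174,214),(135,217)]])
# rectified top-down crop of fixed views at z=0.02 (D)
def top(d,z,x0,x1,y0,y1,s=900):
    xs=np.arange(x0,x1,1/s); ys=np.arange(y1,y0,-1/s)
    m=np.array([[proj(d,(x,y,z)) for x in xs] for y in ys],np.float32)
    return cv2.remap(d["frame"],m[...,0],m[...,1],cv2.INTER_CUBIC)
a=cv2.resize(D["frame"][95:355,150:360],None,fx=2.8,fy=2.8,interpolation=cv2.INTER_CUBIC)[:,:,::-1]
cv2.imwrite("pics/dz.png",a[:,:])
print(a.shape)
a=cv2.resize(S["frame"][120:320,180:440],None,fx=3,fy=3,interpolation=cv2.INTER_CUBIC)[:,:,::-1]
cv2.imwrite("pics/sz.png",a)
E
```

```text
blue (array([ 0.3674, -0.2603,  0.0073]), np.float64(0.0010714362196425967))
yel (array([0.4332, 0.0011, 0.0126]), np.float64(0.00034629798210920225))
cover (array([0.3799, 0.2777, 0.0149]), np.float64(0.00034196134331243653))
knob (array([0.5616, 0.2028, 0.0428]), np.float64(0.0009841079382667704))
hous (array([ 0.5652, -0.2204,  0.008 ]), np.float64(0.007357061851435217))
brush (array([ 0.6305, -0.0037,  0.026 ]), np.float64(0.000592712691766974))
yel w (array([ 0.4334, -0.001 ,  0.0107]), np.float64(0.0016040361707435715))
[array([0.4105, 0.0556, 0.02  ]), array([0.4611, 0.0578, 0.02  ]), array([ 0.4672, -0.059 ,  0.02  ]), array([ 0.4103, -0.0642,  0.02  ])]
(728, 588, 3)
```

```bash
python3 -m pendant '[{"dx":-0.02,"dy":-0.01},{"dx":-0.025,"dy":-0.0125},{"dx":-0.025,"dy":-0.0125},{"dx":-0.025,"dy":-0.0125},{"dx":-0.025,"dy":-0.0125},{"dx":-0.025,"dy":-0.0125},{"dx":-0.025,"dy":-0.0125},{"dx":-0.02,"dy":-0.01},{},{}]'; python3 - <<'E'
from h import *
print(manip.get_state()["position"])
W=snap("wrist","pics/w2.png")
cv2.imwrite("pics/w2z.png",cv2.resize(W["frame"][:,:,::-1],None,fx=1.5,fy=1.5,interpolation=cv2.INTER_CUBIC))
E
```

```text
[5.74857692e-01 7.56667240e-06 2.31012223e-01]invalid input
```

View pics/w2z.png

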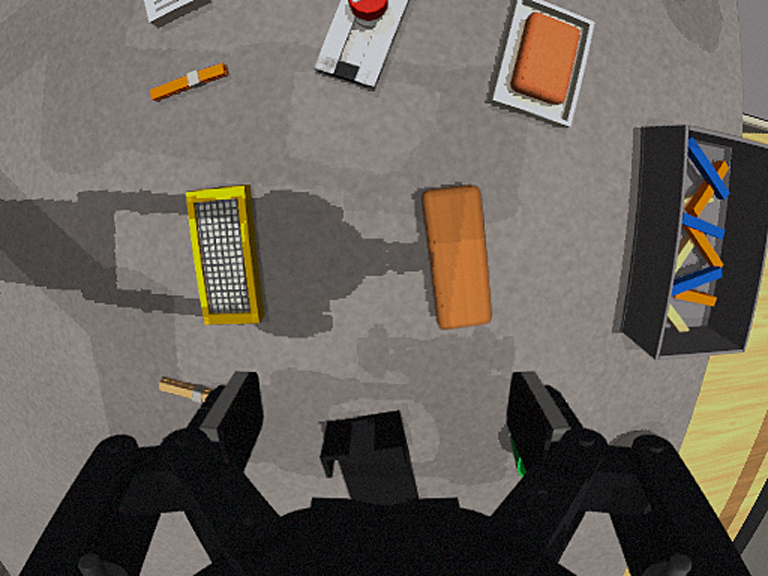

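View pics/dz.png

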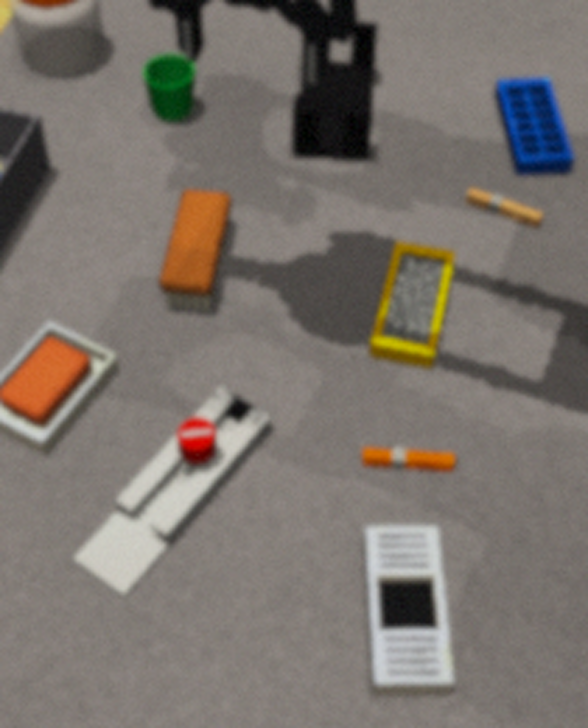

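The move was refused, probably because of the empty rows, so the wrist view hasn't changed: yellow corners at (126,128), (166,124), (173,213), (135,216). The enlarged side crop shows blue with its corners at crop (498,82), (548,80), (570,165), (520,170), and the cover and rail clearly.

```bash
python3 -m pendant '[{"dx":-0.02,"dy":-0.01},{"dx":-0.025,"dy":-0.0125},{"dx":-0.025,"dy":-0.0125},{"dx":-0.025,"dy":-0.0125},{"dx":-0.025,"dy":-0.0125},{"dx":-0.025,"dy":-0.0125},{"dx":-0.025,"dy":-0.0125},{"dx":-0.02,"dy":-0.01},{"dz":0},{"dz":0}]'; python3 - <<'E'
from h import *
s=manip.get_state();print(s["position"],s["ee_rot"],s["contact_force"])
W=snap("wrist","pics/w3.png")
cv2.imwrite("pics/w3z.png",cv2.resize(W["frame"][:,:,::-1],None,fx=1.5,fy=1.5,interpolation=cv2.INTER_CUBIC))
E
```

```text
[5.74923310e-01 1.46020170e-05 2.31115285e-01] [-1.47134410e-04  7.07111300e-01  7.07102240e-01 -1.00117674e-04] [ 0.25879849 -0.08535442 -0.17300435]invalid input
```

View pics/w3z.png

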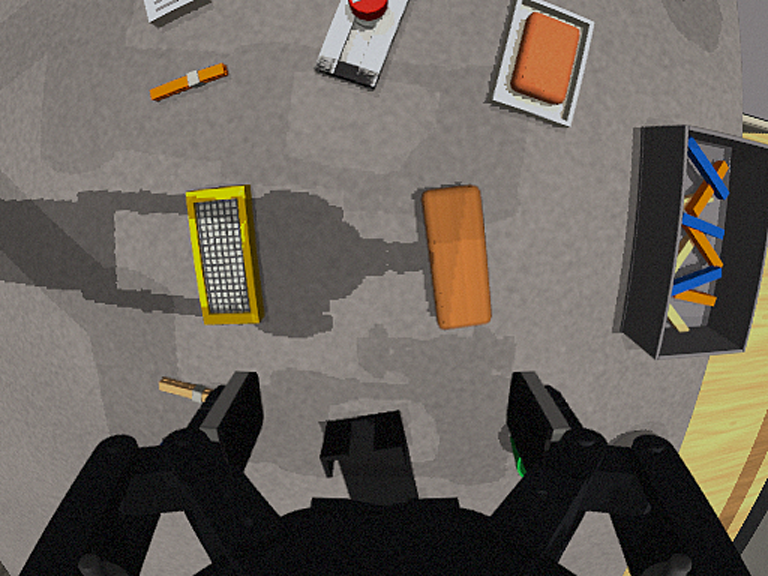

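Refused again, and the view hasn't changed. I'll try giving every key in each row.

```bash
python3 -m pendant '[{"dx":-0.02,"dy":-0.01,"dz":0,"rx":0,"ry":0,"rz":0,"hand":0.085}]'; python3 -m pendant '[{"dx":-0.02,"dy":-0.01,"dz":0,"rx":0,"ry":0,"rz":0,"hand":0.085}]' 40;
```

```text
clock: 0.48
position: [0.5665, -0.0177, 0.2312]
ee_rot: [-0.0, 0.706, 0.708, 0.001]
contact_force: [0.2, -0.4, 0.8]
width: 0.0851
gripper_force: 0.0
clock: 0.57
position: [0.5551, -0.0397, 0.2311]
ee_rot: [0.0, 0.706, 0.708, 0.0]
contact_force: [-0.5, -0.9, -0.1]
width: 0.0851
gripper_force: 0.0
```

```bash
python3 -m pendant '[{"dx":-0.027,"dy":-0.014,"dz":0,"rx":0,"ry":0,"rz":0,"hand":0.085},{"dx":-0.027,"dy":-0.014,"dz":0,"rx":0,"ry":0,"rz":0,"hand":0.085},{"dx":-0.027,"dy":-0.014,"dz":0,"rx":0,"ry":0,"rz":0,"hand":0.085},{"dx":-0.027,"dy":-0.014,"dz":0,"rx":0,"ry":0,"rz":0,"hand":0.085},{"dx":-0.027,"dy":-0.014,"dz":0,"rx":0,"ry":0,"rz":0,"hand":0.085},{"dx":-0.025,"dy":-0.014,"dz":0,"rx":0,"ry":0,"rz":0,"hand":0.085},{"dx":0,"dy":0,"dz":0,"rx":0,"ry":0,"rz":0,"hand":0.085},{"dx":0,"dy":0,"dz":0,"rx":0,"ry":0,"rz":0,"hand":0.085}]'; python3 - <<'E'
from h import *
W=snap("wrist","pics/w4.png");snap("scene","pics/s4.png");snap("side","pics/d4.png")
cv2.imwrite("pics/w4z.png",cv2.resize(W["frame"][:,:,::-1],None,fx=1.5,fy=1.5,interpolation=cv2.INTER_CUBIC))
E
```

```text
clock: 1.23
position: [0.4705, -0.2011, 0.2314]
ee_rot: [0.0, 0.708, 0.706, 0.0]
contact_force: [0.3, 0.5, 0.0]
width: 0.0848
gripper_force: 0.0
```

View pics/w4z.png

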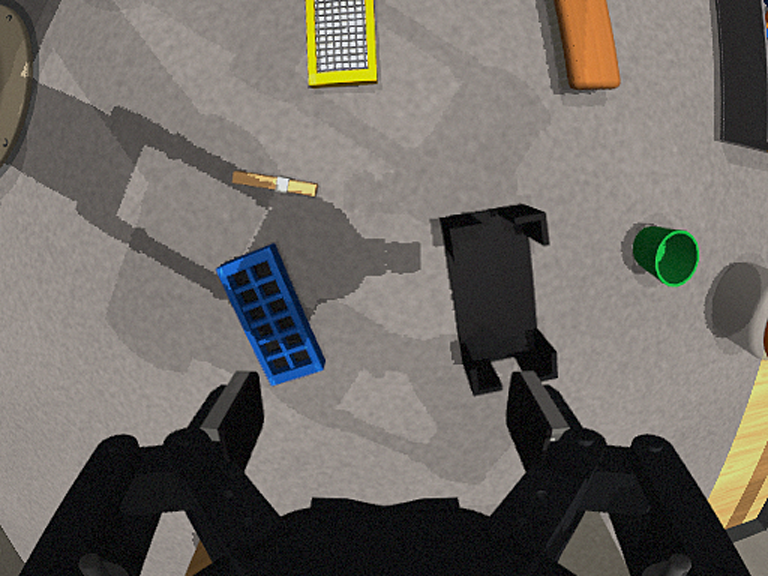

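The wrist view shows blue at display (271,314), tilted about 20°, the housing base from (445,245) to (540,360), and the cup at (668,257). I'll enlarge the blue and housing area.

```bash
python3 - <<'E'
import cv2
f=cv2.imread("pics/w4.png")[132:272,135:380]
cv2.imwrite("pics/w4c.png",cv2.resize(f,None,fx=3.2,fy=3.2,interpolation=cv2.INTER_CUBIC))
E
```

```text
(no output)
```

View pics/w4c.png

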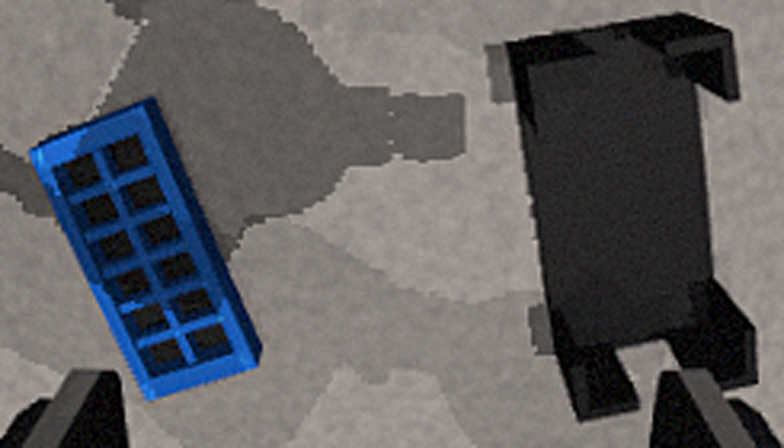

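```bash
cat > fit.py <<'E'
from h import *
from scipy.optimize import minimize
def boxpts(x0,x1,y0,y1,z0,z1): return np.array([[x,y,z] for x in(x0,x1) for y in(y0,y1) for z in(z0,z1)])
BLOCK=[boxpts(-.027,.027,-.06,.06,0,.02)]
def housing(a=.02):
    P=[boxpts(-.037,.037,-.07,.07,0,.008)]
    for sx in(-1,1):
        for sy in(-1,1):
            P.append(boxpts(*sorted((sx*.032,sx*.037)),*sorted((sy*.045,sy*.07)),0,.06))
            P.append(boxpts(*sorted((sx*(.037-a),sx*.037)),*sorted((sy*.065,sy*.07)),0,.06))
    return P
def render(d,parts,p,roi,s=4):
    x,y,yaw=p[:3]; z=p[3] if len(p)>3 else 0
    M=R.from_euler("z",yaw).as_matrix(); u0,v0,u1,v1=roi
    im=np.zeros(((v1-v0)*s,(u1-u0)*s),np.uint8)
    for q in parts:
        w=q@M.T+[x,y,z]; uv=np.array([proj(d,k) for k in w])
        h=cv2.convexHull(np.round(((uv-[u0,v0]+.5)*s-.5)*16).astype(np.int32)); cv2.fillConvexPoly(im,h,255,shift=4)
    return cv2.resize(im,(u1-u0,v1-v0),interpolation=cv2.INTER_AREA)/255.
def mask(path,fn,roi,hull=True):
    u0,v0,u1,v1=roi; f=cv2.imread(path)[v0:v1,u0:u1]; m=fn(cv2.cvtColor(f,cv2.COLOR_BGR2HSV).astype(int)).astype(np.uint8)
    n,l,st,_=cv2.connectedComponentsWithStats(m); k=1+np.argmax(st[1:,4]); m=(l==k).astype(np.uint8)
    if hull:
        h=cv2.convexHull(np.argwhere(m)[:,::-1].astype(np.int32)); m=cv2.fillConvexPoly(m,h,1)
    return m.astype(float)
def fit(views,parts,p0):
    # views: (path,mask,roi)
    V=[(load(p),m,r) for p,m,r in views]
    def c(p): 
        t=0
        for d,m,r in V:
            g=render(d,parts,p,r); t+=np.abs(g-m).sum()/m.sum()
        return t/len(V)
    p0=np.array(p0,float); st=np.array([.006,.006,.05,.006])[:len(p0)]
    sim=np.vstack([p0]+[p0+np.eye(len(p0))[i]*st[i] for i in range(len(p0))])
    r=minimize(c,p0,method="Nelder-Mead",options=dict(initial_simplex=sim,xatol=1e-4,fatol=1e-5,maxiter=250))
    r=minimize(c,r.x,method="Nelder-Mead",options=dict(initial_simplex=r.x+(sim-p0)*.4,xatol=1e-4,fatol=1e-5,maxiter=250))
    return np.round(r.x,4),round(r.fun,3)
blue=lambda h:(h[...,0]>100)&(h[...,0]<125)&(h[...,1]>120)
yellow=lambda h:(h[...,0]>20)&(h[...,0]<35)&(h[...,1]>140)
white=lambda h:(h[...,1]<60)&(h[...,2]>165)
dark=lambda h:(h[...,2]<62)
E
python3 - <<'E'
from fit import *
def rp(path,fn,roi): return (path,mask(path,fn,roi),roi)
b=rp("pics/w4.png",blue,(130,150,230,262)); bs=rp("pics/s1.png",blue,(240,120,305,165)); bd=rp("pics/d4.png",blue,(310,115,370,165))
for v in([b],[bs,bd]): print("blue",fit(v,BLOCK,(.367,-.26,.35)))
print("blue z",fit([b,bs,bd],BLOCK,(.367,-.26,.35,0)))
y=rp("pics/w1.png",yellow,(110,110,190,235)); ys=rp("pics/s1.png",yellow,(265,160,335,220)); yd=rp("pics/d1.png",yellow,(270,170,330,235))
for v in([y],[ys,yd]): print("yel",fit(v,BLOCK,(.434,0,.06)))
print("yel z",fit([y,ys,yd],BLOCK,(.434,0,.06,0)))
cs=rp("pics/s1.png",white,(350,225,445,290)); cd=rp("pics/d1.png",white,(270,270,325,355))
print("cover",fit([cs,cd],BLOCK,(.38,.277,-.05)),fit([cs,cd],BLOCK,(.38,.277,-.05,0)))
roi=(280,130,380,252)
hw=("pics/w4.png",mask("pics/w4.png",dark,roi,False),roi); r2=(180,125,245,180); hs=("pics/s1.png",mask("pics/s1.png",dark,r2,False),r2)
for a in(.015,.02,.025): print("hous",a,fit([hw],housing(a),(.57,-.22,.06)),fit([hs],housing(a),(.57,-.22,.06)),fit([hw,hs],housing(a),(.57,-.22,.06,0)))
E
```

```text
blue (array([ 0.3695, -0.2594,  0.3424]), np.float64(0.018))
blue (array([ 0.3699, -0.2597,  0.3233]), np.float64(0.109))
blue z (array([ 0.3695, -0.2595,  0.3376, -0.0006]), np.float64(0.083))
yel (array([ 0.4351, -0.0024,  0.0414]), np.float64(0.022))
yel (array([ 0.4356, -0.0025,  0.04  ]), np.float64(0.093))
yel z (array([ 4.352e-01, -2.500e-03,  3.560e-02, -2.000e-04]), np.float64(0.07))
cover (array([0.3808, 0.2703, 0.286 ]), np.float64(0.312)) (array([ 0.3804,  0.2722,  0.286 , -0.0005]), np.float64(0.312))
hous 0.015 (array([ 0.5666, -0.2354,  0.1882]), np.float64(0.044)) (array([ 0.5658, -0.2358,  0.1927]), np.float64(0.155)) (array([ 5.666e-01, -2.356e-01,  1.931e-01, -3.000e-04]), np.float64(0.102))
hous 0.02 (array([ 0.5666, -0.2353,  0.1898]), np.float64(0.034)) (array([ 0.566 , -0.2352,  0.1913]), np.float64(0.116)) (array([ 5.664e-01, -2.353e-01,  1.898e-01, -3.000e-04]), np.float64(0.076))
hous 0.025 (array([ 0.5666, -0.2353,  0.1901]), np.float64(0.028)) (array([ 0.5661, -0.2333,  0.1777]), np.float64(0.107)) (array([ 5.661e-01, -2.349e-01,  1.898e-01, -5.000e-04]), np.float64(0.07))
```

```bash
cat > go.py <<'E'
import sys
from h import *
x,y,z,yaw=map(float,sys.argv[1:5])   # yaw deg: world direction of tool y (mod 180) relative to world x
s=manip.get_state(); M=rot(s["ee_rot"]); d=M.T@(np.array([x,y,z])-s["position"])
M2=R.from_euler("z",yaw,degrees=True).as_matrix()@np.array([[0,1,0],[1,0,0],[0,0,-1.]])
rv=min((R.from_matrix(M.T@M2@R.from_euler("z",k*180,degrees=True).as_matrix()).as_rotvec(degrees=True) for k in(0,1)),key=np.linalg.norm)
print("shift mm",np.round(d*1e3,1),"turn deg",np.round(rv,2),"pos",np.round(s["position"],4),"F",np.round(s["contact_force"],1),"w",round(s["width"],4),"g",round(s["gripper_force"],1),"q6",round(s["qpos"][5],2),"t",round(s["clock"],1))
E
python3 -m pendant '[{"dx":-0.0194,"dy":-0.0337,"dz":0.03,"rx":0,"ry":0,"rz":0,"hand":0.085},{"dx":-0.0194,"dy":-0.0337,"dz":0.03,"rx":0,"ry":0,"rz":0,"hand":0.085},{"dx":-0.0194,"dy":-0.0337,"dz":0.03,"rx":0,"ry":0,"rz":0,"hand":0.085},{"dx":0,"dy":0,"dz":0.03,"rx":0,"ry":0,"rz":-6.5,"hand":0.085},{"dx":0,"dy":0,"dz":0.03,"rx":0,"ry":0,"rz":-6.5,"hand":0.085},{"dx":0,"dy":0,"dz":0.02,"rx":0,"ry":0,"rz":-6.5,"hand":0.085},{"dx":0,"dy":0,"dz":0,"rx":0,"ry":0,"rz":0,"hand":0.085},{"dx":0,"dy":0,"dz":0,"rx":0,"ry":0,"rz":0,"hand":0.085},{"dx":0,"dy":0,"dz":0,"rx":0,"ry":0,"rz":0,"hand":0.085}]'; python3 go.py .3695 -.2594 .006 19.6
```

```text
clock: 2.13
position: [0.3866, -0.2496, 0.076]
ee_rot: [0.001, 0.578, 0.816, -0.0]
contact_force: [-0.7, -0.9, 0.2]
width: 0.0847
gripper_force: 0.0
shift mm [ -3.4 -19.5  70. ] turn deg [ 0.07  0.11 -0.15] pos [ 0.3866 -0.2496  0.076 ] F [-0.7 -0.9  0.2] w 0.0847 g 0.0 q6 -1.06 t 2.1
```

```bash
python3 -m pendant '[{"dx":-0.0017,"dy":-0.0098,"dz":0,"rx":0,"ry":0,"rz":0,"hand":0.085},{"dx":-0.0017,"dy":-0.0097,"dz":0,"rx":0,"ry":0,"rz":0,"hand":0.085},{"dx":0,"dy":0,"dz":0.02,"rx":0,"ry":0,"rz":0,"hand":0.085},{"dx":0,"dy":0,"dz":0.02,"rx":0,"ry":0,"rz":0,"hand":0.085},{"dx":0,"dy":0,"dz":0.02,"rx":0,"ry":0,"rz":0,"hand":0.085},{"dx":0,"dy":0,"dz":0.01,"rx":0,"ry":0,"rz":0,"hand":0.085},{"dx":0,"dy":0,"dz":0,"rx":0,"ry":0,"rz":0,"hand":0.085},{"dx":0,"dy":0,"dz":0,"rx":0,"ry":0,"rz":0,"hand":0.085}]'; python3 go.py .3695 -.2594 .006 19.6
```

```text
clock: 2.8
position: [0.3676, -0.2596, 0.0054]
ee_rot: [0.0, 0.578, 0.816, -0.0]
contact_force: [0.4, 0.5, 0.9]
width: 0.0847
gripper_force: 0.0
shift mm [-0.4  1.8 -0.6] turn deg [ 0.    0.01 -0.15] pos [ 0.3676 -0.2596  0.0054] F [0.4 0.5 0.9] w 0.0847 g 0.0 q6 -1.11 t 2.8
```

```bash
python3 -m pendant '[{"dx":0,"dy":0.0018,"dz":0,"rx":0,"ry":0,"rz":0,"hand":0.07},{"dx":0,"dy":0,"dz":0,"rx":0,"ry":0,"rz":0,"hand":0.06},{"dx":0,"dy":0,"dz":0,"rx":0,"ry":0,"rz":0,"hand":0.045},{"dx":0,"dy":0,"dz":0,"rx":0,"ry":0,"rz":0,"hand":0.045},{"dx":0,"dy":0,"dz":0,"rx":0,"ry":0,"rz":0,"hand":0.045},{"dx":0,"dy":0,"dz":0,"rx":0,"ry":0,"rz":0,"hand":0.045},{"dx":0,"dy":0,"dz":0,"rx":0,"ry":0,"rz":0,"hand":0.045},{"dx":0,"dy":0,"dz":0,"rx":0,"ry":0,"rz":0,"hand":0.045}]' 50
```

```text
clock: 3.47
position: [0.3704, -0.2593, 0.0064]
ee_rot: [0.001, 0.577, 0.817, -0.0]
contact_force: [-1.6, 0.2, 6.7]
width: 0.0528
gripper_force: 52.3
```

```bash
python3 -m pendant '[{"dx":0,"dy":0,"dz":-0.01,"rx":0,"ry":0,"rz":0,"hand":0.045},{"dx":0,"dy":0,"dz":-0.02,"rx":0,"ry":0,"rz":0,"hand":0.045},{"dx":0,"dy":0,"dz":-0.03,"rx":0,"ry":0,"rz":0,"hand":0.045},{"dx":0,"dy":0,"dz":-0.03,"rx":0,"ry":0,"rz":0,"hand":0.045},{"dx":0,"dy":0,"dz":-0.01,"rx":0,"ry":0,"rz":0,"hand":0.045},{"dx":0,"dy":0,"dz":0,"rx":0,"ry":0,"rz":0,"hand":0.045}]'; python3 go.py .5666 -.2353 .106 10.9
```

```text
clock: 3.97
position: [0.3716, -0.2601, 0.1083]
ee_rot: [0.004, 0.577, 0.817, -0.001]
contact_force: [-0.1, -0.7, -0.4]
width: 0.0525
gripper_force: 53.3
shift mm [-41.7 192.1   3.3] turn deg [0.24 0.39 8.62] pos [ 0.3716 -0.2601  0.1083] F [-0.1 -0.7 -0.4] w 0.0525 g 53.3 q6 -1.11 t 4.0
```

```bash
python3 -m pendant '[{"dx":-0.004,"dy":0.019,"dz":0,"rx":0,"ry":0,"rz":0,"hand":0.045},{"dx":-0.005,"dy":0.024,"dz":0,"rx":0,"ry":0,"rz":0,"hand":0.045},{"dx":-0.006,"dy":0.026,"dz":0,"rx":0,"ry":0,"rz":0,"hand":0.045},{"dx":-0.006,"dy":0.026,"dz":0,"rx":0,"ry":0,"rz":0,"hand":0.045},{"dx":-0.006,"dy":0.026,"dz":0,"rx":0,"ry":0,"rz":0,"hand":0.045},{"dx":-0.006,"dy":0.026,"dz":0,"rx":0,"ry":0,"rz":0,"hand":0.045},{"dx":-0.005,"dy":0.025,"dz":0,"rx":0,"ry":0,"rz":0,"hand":0.045},{"dx":-0.004,"dy":0.02,"dz":0,"rx":0,"ry":0,"rz":0,"hand":0.045},{"dx":0,"dy":0,"dz":0,"rx":0,"ry":0,"rz":4.3,"hand":0.045},{"dx":0,"dy":0,"dz":0,"rx":0,"ry":0,"rz":4.3,"hand":0.045},{"dx":0,"dy":0,"dz":0,"rx":0,"ry":0,"rz":0,"hand":0.045},{"dx":0,"dy":0,"dz":0,"rx":0,"ry":0,"rz":0,"hand":0.045}]'; python3 go.py .5666 -.2353 .106 10.9
python3 - <<'E'
from fit import *
snap("wrist","pics/w5.png"); f=cv2.imread("pics/w5.png")[150:384,60:450]
cv2.imwrite("pics/w5c.png",cv2.resize(f,None,fx=2,fy=2,interpolation=cv2.INTER_CUBIC))
E
```

```text
clock: 4.97
position: [0.564, -0.2335, 0.1037]
ee_rot: [-0.001, 0.636, 0.772, -0.0]
contact_force: [-0.1, 0.4, -1.2]
width: 0.0526
gripper_force: 53.2
shift mm [-2.3  2.2 -2.3] turn deg [-0.1  -0.08  0.12] pos [ 0.564  -0.2335  0.1037] F [-0.1  0.4 -1.2] w 0.0526 g 53.2 q6 -0.7 t 5.0
```

View pics/w5c.png

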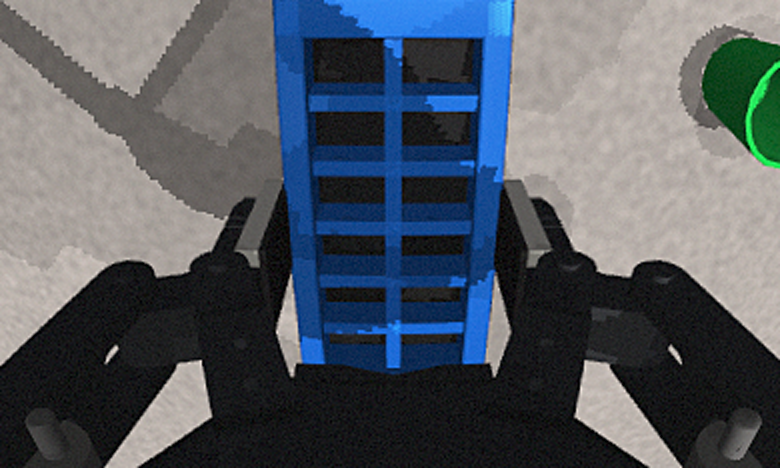

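Blue is held squarely between the pads (crop centre 393,200), pad faces at crop columns 285 and 507, with the cup clear at (745,100).

```bash
python3 -m pendant '[{"dx":-0.0023,"dy":0.0022,"dz":0,"rx":0,"ry":0,"rz":0,"hand":0.045},{"dx":0,"dy":0,"dz":0.02,"rx":0,"ry":0,"rz":0,"hand":0.045},{"dx":0,"dy":0,"dz":0.02,"rx":0,"ry":0,"rz":0,"hand":0.045},{"dx":0,"dy":0,"dz":0.015,"rx":0,"ry":0,"rz":0,"hand":0.045},{"dx":0,"dy":0,"dz":0.01,"rx":0,"ry":0,"rz":0,"hand":0.045},{"dx":0,"dy":0,"dz":0.005,"rx":0,"ry":0,"rz":0,"hand":0.045},{"dx":0,"dy":0,"dz":0,"rx":0,"ry":0,"rz":0,"hand":0.045},{"dx":0,"dy":0,"dz":0,"rx":0,"ry":0,"rz":0,"hand":0.045}]'; python3 go.py .5666 -.2353 .0144 10.9
```

```text
clock: 5.68
position: [0.5677, -0.2361, 0.0353]
ee_rot: [0.0, 0.637, 0.771, 0.0]
contact_force: [-0.9, -0.1, -1.0]
width: 0.0524
gripper_force: 53.3
shift mm [ 1.  -0.9 20.9] turn deg [0.04 0.03 0.  ] pos [ 0.5677 -0.2361  0.0353] F [-0.9 -0.1 -1. ] w 0.0524 g 53.3 q6 -0.7 t 5.7
```

```bash
python3 -m pendant '[{"dx":0.001,"dy":-0.0009,"dz":0.006,"rx":0,"ry":0,"rz":0,"hand":0.045},{"dx":0,"dy":0,"dz":0.006,"rx":0,"ry":0,"rz":0,"hand":0.045},{"dx":0,"dy":0,"dz":0.004,"rx":0,"ry":0,"rz":0,"hand":0.045},{"dx":0,"dy":0,"dz":0.002,"rx":0,"ry":0,"rz":0,"hand":0.045},{"dx":0,"dy":0,"dz":0.001,"rx":0,"ry":0,"rz":0,"hand":0.045},{"dx":0,"dy":0,"dz":0.001,"rx":0,"ry":0,"rz":0,"hand":0.045},{"dx":0,"dy":0,"dz":0,"rx":0,"ry":0,"rz":0,"hand":0.045},{"dx":0,"dy":0,"dz":0,"rx":0,"ry":0,"rz":0,"hand":0.045}]'; python3 go.py .5666 -.2353 .0144 10.9
```

```text
clock: 6.35
position: [0.5664, -0.2351, 0.0151]
ee_rot: [0.0, 0.637, 0.771, 0.0]
contact_force: [-0.4, -0.2, -0.4]
width: 0.0524
gripper_force: 53.3
shift mm [-0.2  0.2  0.7] turn deg [0.02 0.01 0.  ] pos [ 0.5664 -0.2351  0.0151] F [-0.4 -0.2 -0.4] w 0.0524 g 53.3 q6 -0.7 t 6.3
```

```bash
for i in 1 2; do python3 -m pendant '[{"dx":0,"dy":0,"dz":0.0007,"rx":0,"ry":0,"rz":0,"hand":0.045},{"dx":0,"dy":0,"dz":0,"rx":0,"ry":0,"rz":0,"hand":0.045},{"dx":0,"dy":0,"dz":0,"rx":0,"ry":0,"rz":0,"hand":0.045}]' | grep -E "pos|contact"; done
```

```text
position: [0.5665, -0.2352, 0.0145]
contact_force: [0.2, -0.6, -0.5]
position: [0.5665, -0.2351, 0.0144]
contact_force: [-0.6, 0.4, 6.6]
```

```bash
python3 -m pendant '[{"dx":0,"dy":0,"dz":0,"rx":0,"ry":0,"rz":0,"hand":0.06},{"dx":0,"dy":0,"dz":0,"rx":0,"ry":0,"rz":0,"hand":0.075},{"dx":0,"dy":0,"dz":0,"rx":0,"ry":0,"rz":0,"hand":0.08},{"dx":0,"dy":0,"dz":0,"rx":0,"ry":0,"rz":0,"hand":0.08},{"dx":0,"dy":0,"dz":-0.01,"rx":0,"ry":0,"rz":0,"hand":0.08},{"dx":0,"dy":0,"dz":-0.03,"rx":0,"ry":0,"rz":0,"hand":0.08},{"dx":0,"dy":0,"dz":-0.04,"rx":0,"ry":0,"rz":0,"hand":0.085},{"dx":0,"dy":0,"dz":-0.04,"rx":0,"ry":0,"rz":0,"hand":0.085},{"dx":0,"dy":0,"dz":-0.02,"rx":0,"ry":0,"rz":0,"hand":0.085},{"dx":0,"dy":0,"dz":0,"rx":0,"ry":0,"rz":0,"hand":0.085},{"dx":0,"dy":0,"dz":0,"rx":0,"ry":0,"rz":0,"hand":0.085}]'; python3 go.py .4352 -.0025 .006 2.4
```

```text
clock: 7.77
position: [0.5671, -0.2355, 0.1558]
ee_rot: [0.002, 0.637, 0.771, 0.0]
contact_force: [-0.1, -0.7, -0.7]
width: 0.0851
gripper_force: 0.0
shift mm [254.1 -85.9 148.9] turn deg [0.2  0.14 8.5 ] pos [ 0.5671 -0.2355  0.1558] F [-0.1 -0.7 -0.7] w 0.0851 g 0.0 q6 -0.7 t 7.8
```

```bash
python3 -m pendant '[{"dx":0.024,"dy":-0.0086,"dz":0,"rx":0,"ry":0,"rz":0,"hand":0.085},{"dx":0.026,"dy":-0.0086,"dz":0,"rx":0,"ry":0,"rz":0,"hand":0.085},{"dx":0.0258,"dy":-0.0086,"dz":0.005,"rx":0,"ry":0,"rz":0,"hand":0.085},{"dx":0.0258,"dy":-0.0086,"dz":0.005,"rx":0,"ry":0,"rz":0,"hand":0.085},{"dx":0.0258,"dy":-0.0086,"dz":0.01,"rx":0,"ry":0,"rz":0,"hand":0.085},{"dx":0.0258,"dy":-0.0086,"dz":0.01,"rx":0,"ry":0,"rz":0,"hand":0.085},{"dx":0.0258,"dy":-0.0086,"dz":0.01,"rx":0,"ry":0,"rz":0,"hand":0.085},{"dx":0.0258,"dy":-0.0086,"dz":0.01,"rx":0,"ry":0,"rz":0,"hand":0.085},{"dx":0.0253,"dy":-0.0086,"dz":0.01,"rx":0,"ry":0,"rz":0,"hand":0.085},{"dx":0.024,"dy":-0.0085,"dz":0.005,"rx":0,"ry":0,"rz":4.25,"hand":0.085},{"dx":0,"dy":0,"dz":0,"rx":0,"ry":0,"rz":4.25,"hand":0.085},{"dx":0,"dy":0,"dz":0,"rx":0,"ry":0,"rz":0,"hand":0.085}]'; python3 go.py .4352 -.0025 .006 2.4
```

```text
clock: 8.77
position: [0.431, -0.0004, 0.0869]
ee_rot: [-0.002, 0.692, 0.722, -0.001]
contact_force: [0.4, 0.4, 0.7]
width: 0.0848
gripper_force: 0.0
shift mm [-2.4  4.5 80.9] turn deg [-0.27 -0.06  0.06] pos [ 4.31e-01 -4.00e-04  8.69e-02] F [0.4 0.4 0.7] w 0.0848 g 0.0 q6 -0.21 t 8.8
```

```bash
python3 -m pendant '[{"dx":-0.001,"dy":0.003,"dz":0.02,"rx":0,"ry":0,"rz":0,"hand":0.085},{"dx":0,"dy":0,"dz":0.02,"rx":0,"ry":0,"rz":0,"hand":0.085},{"dx":0,"dy":0,"dz":0.012,"rx":0,"ry":0,"rz":0,"hand":0.085},{"dx":0,"dy":0,"dz":0,"rx":0,"ry":0,"rz":0,"hand":0.085},{"dx":0,"dy":0,"dz":0,"rx":0,"ry":0,"rz":0,"hand":0.085}]'; python3 go.py .4352 -.0025 .006 2.4
```

```text
clock: 9.18
position: [0.4364, -0.003, 0.0358]
ee_rot: [-0.001, 0.692, 0.722, -0.001]
contact_force: [-1.1, 0.1, 0.2]
width: 0.085
gripper_force: 0.0
shift mm [ 0.5 -1.1 29.8] turn deg [-0.13 -0.02  0.03] pos [ 0.4364 -0.003   0.0358] F [-1.1  0.1  0.2] w 0.085 g 0.0 q6 -0.21 t 9.2
```

```bash
python3 -m pendant '[{"dx":0.0005,"dy":-0.0011,"dz":0.012,"rx":0,"ry":0,"rz":0,"hand":0.085},{"dx":0,"dy":0,"dz":0.012,"rx":0,"ry":0,"rz":0,"hand":0.085},{"dx":0,"dy":0,"dz":0.005,"rx":0,"ry":0,"rz":0,"hand":0.085},{"dx":0,"dy":0,"dz":0,"rx":0,"ry":0,"rz":0,"hand":0.085},{"dx":0,"dy":0,"dz":0,"rx":0,"ry":0,"rz":0,"hand":0.07},{"dx":0,"dy":0,"dz":0,"rx":0,"ry":0,"rz":0,"hand":0.06},{"dx":0,"dy":0,"dz":0,"rx":0,"ry":0,"rz":0,"hand":0.045},{"dx":0,"dy":0,"dz":0,"rx":0,"ry":0,"rz":0,"hand":0.045},{"dx":0,"dy":0,"dz":0,"rx":0,"ry":0,"rz":0,"hand":0.045},{"dx":0,"dy":0,"dz":0,"rx":0,"ry":0,"rz":0,"hand":0.045},{"dx":0,"dy":0,"dz":0,"rx":0,"ry":0,"rz":0,"hand":0.045}]';  python3 go.py .4352 -.0025 .006 2.4; python3 -m pendant '[{"dx":0,"dy":0,"dz":-0.01,"rx":0,"ry":0,"rz":0,"hand":0.045},{"dx":0,"dy":0,"dz":-0.02,"rx":0,"ry":0,"rz":0,"hand":0.045},{"dx":0,"dy":0,"dz":-0.03,"rx":0,"ry":0,"rz":0,"hand":0.045},{"dx":0,"dy":0,"dz":-0.03,"rx":0,"ry":0,"rz":0,"hand":0.045},{"dx":0,"dy":0,"dz":-0.02,"rx":0,"ry":0,"rz":0,"hand":0.045},{"dx":0,"dy":0,"dz":0,"rx":0,"ry":0,"rz":0,"hand":0.045}]' ; python3 go.py .5666 -.2353 .126 10.9
```

```text
clock: 10.1
position: [0.4364, -0.0023, 0.0087]
ee_rot: [0.001, 0.692, 0.722, 0.0]
contact_force: [-1.1, 0.6, 4.8]
width: 0.0525
gripper_force: 52.3
shift mm [-0.1 -1.3  2.7] turn deg [0.11 0.03 0.01] pos [ 0.4364 -0.0023  0.0087] F [-1.1  0.6  4.8] w 0.0525 g 52.3 q6 -0.21 t 10.1
clock: 10.6
position: [0.439, -0.0026, 0.1219]
ee_rot: [0.004, 0.692, 0.722, 0.003]
contact_force: [0.4, 0.4, -2.3]
width: 0.0526
gripper_force: 53.4
shift mm [-237.8  117.7   -2.4] turn deg [ 0.55  0.16 -8.48] pos [ 0.439  -0.0026  0.1219] F [ 0.4  0.4 -2.3] w 0.0526 g 53.4 q6 -0.21 t 10.6
```

```bash
python3 -m pendant '[{"dx":-0.018,"dy":0.009,"dz":0,"rx":0,"ry":0,"rz":0,"hand":0.045},{"dx":-0.025,"dy":0.0124,"dz":0,"rx":0,"ry":0,"rz":0,"hand":0.045},{"dx":-0.025,"dy":0.0124,"dz":0,"rx":0,"ry":0,"rz":0,"hand":0.045},{"dx":-0.025,"dy":0.0124,"dz":0,"rx":0,"ry":0,"rz":0,"hand":0.045},{"dx":-0.025,"dy":0.0124,"dz":0,"rx":0,"ry":0,"rz":0,"hand":0.045},{"dx":-0.025,"dy":0.0124,"dz":0,"rx":0,"ry":0,"rz":0,"hand":0.045},{"dx":-0.025,"dy":0.0124,"dz":0,"rx":0,"ry":0,"rz":0,"hand":0.045},{"dx":-0.025,"dy":0.0124,"dz":0,"rx":0,"ry":0,"rz":0,"hand":0.045},{"dx":-0.024,"dy":0.0122,"dz":0,"rx":0,"ry":0,"rz":0,"hand":0.045},{"dx":-0.021,"dy":0.0101,"dz":0,"rx":0,"ry":0,"rz":-4.2,"hand":0.045},{"dx":0,"dy":0,"dz":0,"rx":0,"ry":0,"rz":-4.2,"hand":0.045},{"dx":0,"dy":0,"dz":0,"rx":0,"ry":0,"rz":0,"hand":0.045}]';python3 -m pendant '[{"dx":0,"dy":0,"dz":0,"rx":0,"ry":0,"rz":0,"hand":0.045},{"dx":0,"dy":0,"dz":0,"rx":0,"ry":0,"rz":0,"hand":0.045}]' >/dev/null; python3 go.py .5666 -.2353 .0367 10.9
```

```text
clock: 11.6
position: [0.5636, -0.2361, 0.116]
ee_rot: [-0.001, 0.638, 0.77, -0.0]
contact_force: [-0.4, 0.4, -1.3]
width: 0.0524
gripper_force: 53.3
shift mm [-2.1  3.7 80.1] turn deg [-0.09 -0.09 -0.16] pos [ 0.5628 -0.234   0.1168] F [ 0.1 -0.1 -0.5] w 0.0524 g 53.3 q6 -0.7 t 11.8
```

```bash
python3 -m pendant '[{"dx":-0.0021,"dy":0.0037,"dz":0.01,"rx":0,"ry":0,"rz":0,"hand":0.045},{"dx":0,"dy":0,"dz":0.02,"rx":0,"ry":0,"rz":0,"hand":0.045},{"dx":0,"dy":0,"dz":0.01,"rx":0,"ry":0,"rz":0,"hand":0.045},{"dx":0,"dy":0,"dz":0,"rx":0,"ry":0,"rz":0,"hand":0.045},{"dx":0,"dy":0,"dz":0,"rx":0,"ry":0,"rz":0,"hand":0.045}]'; python3 go.py .5666 -.2353 .0367 10.9
```

```text
clock: 12.18
position: [0.5671, -0.2357, 0.0766]
ee_rot: [-0.001, 0.637, 0.771, -0.0]
contact_force: [1.3, -0.4, -2.3]
width: 0.0524
gripper_force: 53.3
shift mm [ 0.4 -0.4 39.9] turn deg [-0.1  -0.09 -0.09] pos [ 0.5671 -0.2357  0.0766] F [ 1.3 -0.4 -2.3] w 0.0524 g 53.3 q6 -0.7 t 12.2
```

```bash
python3 -m pendant '[{"dx":0,"dy":0,"dz":0.01,"rx":0,"ry":0,"rz":0,"hand":0.045},{"dx":0,"dy":0,"dz":0.015,"rx":0,"ry":0,"rz":0,"hand":0.045},{"dx":0,"dy":0,"dz":0.007,"rx":0,"ry":0,"rz":0,"hand":0.045},{"dx":0,"dy":0,"dz":0.004,"rx":0,"ry":0,"rz":0,"hand":0.045},{"dx":0,"dy":0,"dz":0.002,"rx":0,"ry":0,"rz":0,"hand":0.045},{"dx":0,"dy":0,"dz":0,"rx":0,"ry":0,"rz":0,"hand":0.045},{"dx":0,"dy":0,"dz":0,"rx":0,"ry":0,"rz":0,"hand":0.045}]'|grep -E "pos|contact"; for i in 1 2 3; do python3 -m pendant '[{"dx":0,"dy":0,"dz":0.0007,"rx":0,"ry":0,"rz":0,"hand":0.045},{"dx":0,"dy":0,"dz":0,"rx":0,"ry":0,"rz":0,"hand":0.045},{"dx":0,"dy":0,"dz":0,"rx":0,"ry":0,"rz":0,"hand":0.045}]' | grep -E "pos|contact"; done
```

```text
position: [0.5682, -0.2366, 0.04]
contact_force: [0.8, 0.3, -1.8]
position: [0.568, -0.2365, 0.0393]
contact_force: [-0.6, -1.0, -1.2]
position: [0.5678, -0.2364, 0.0382]
contact_force: [0.2, 0.2, -1.6]
position: [0.5677, -0.2364, 0.0374]
contact_force: [0.3, -0.6, -2.1]
```

```bash
for i in 1 2; do python3 -m pendant '[{"dx":0.0005,"dy":-0.0004,"dz":0.0006,"rx":0,"ry":0,"rz":0,"hand":0.045},{"dx":0,"dy":0,"dz":0,"rx":0,"ry":0,"rz":0,"hand":0.045},{"dx":0,"dy":0,"dz":0,"rx":0,"ry":0,"rz":0,"hand":0.045}]' | grep -E "pos|contact"; done
```

```text
position: [0.5672, -0.2359, 0.0368]
contact_force: [-0.1, -0.3, -0.4]
position: [0.5673, -0.236, 0.0367]
contact_force: [-0.4, -0.5, 0.3]
```

```bash
python3 -m pendant '[{"dx":0,"dy":0,"dz":0.0006,"rx":0,"ry":0,"rz":0,"hand":0.045},{"dx":0,"dy":0,"dz":0,"rx":0,"ry":0,"rz":0,"hand":0.045},{"dx":0,"dy":0,"dz":0,"rx":0,"ry":0,"rz":0,"hand":0.045}]' | grep -E "pos|contact"; 
```

```text
position: [0.5673, -0.2359, 0.0367]
contact_force: [0.8, -0.2, 4.9]
```

```bash
python3 -m pendant '[{"dx":0,"dy":0,"dz":0,"rx":0,"ry":0,"rz":0,"hand":0.06},{"dx":0,"dy":0,"dz":0,"rx":0,"ry":0,"rz":0,"hand":0.075},{"dx":0,"dy":0,"dz":0,"rx":0,"ry":0,"rz":0,"hand":0.08},{"dx":0,"dy":0,"dz":0,"rx":0,"ry":0,"rz":0,"hand":0.08},{"dx":0,"dy":0,"dz":-0.01,"rx":0,"ry":0,"rz":0,"hand":0.08},{"dx":0,"dy":0,"dz":-0.03,"rx":0,"ry":0,"rz":0,"hand":0.08},{"dx":0,"dy":0,"dz":-0.04,"rx":0,"ry":0,"rz":0,"hand":0.085},{"dx":0,"dy":0,"dz":-0.04,"rx":0,"ry":0,"rz":0,"hand":0.085},{"dx":0,"dy":0,"dz":-0.04,"rx":0,"ry":0,"rz":0,"hand":0.085},{"dx":0,"dy":0,"dz":-0.03,"rx":0,"ry":0,"rz":0,"hand":0.085},{"dx":0,"dy":0,"dz":0,"rx":0,"ry":0,"rz":5.5,"hand":0.085},{"dx":0,"dy":0,"dz":0,"rx":0,"ry":0,"rz":5.4,"hand":0.085}]'; python3 go.py .48 .18 .23 0
```

```text
clock: 15.27
position: [0.5681, -0.2362, 0.2298]
ee_rot: [0.003, 0.709, 0.705, 0.001]
contact_force: [0.6, 0.5, 0.0]
width: 0.0849
gripper_force: 0.0
shift mm [415.6 -90.6  -2.1] turn deg [ 0.35  0.19 -0.35] pos [ 0.5681 -0.2362  0.2298] F [0.6 0.5 0. ] w 0.0849 g 0.0 q6 -0.5 t 15.3
```

```bash
python3 -m pendant '[{"dx":0.028,"dy":-0.007,"dz":0,"rx":0,"ry":0,"rz":0,"hand":0.085},{"dx":0.035,"dy":-0.007,"dz":0,"rx":0,"ry":0,"rz":0,"hand":0.085},{"dx":0.035,"dy":-0.007,"dz":0,"rx":0,"ry":0,"rz":0,"hand":0.085},{"dx":0.035,"dy":-0.007,"dz":0,"rx":0,"ry":0,"rz":0,"hand":0.085},{"dx":0.035,"dy":-0.007,"dz":0,"rx":0,"ry":0,"rz":0,"hand":0.085},{"dx":0.035,"dy":-0.007,"dz":0,"rx":0,"ry":0,"rz":0,"hand":0.085},{"dx":0.035,"dy":-0.007,"dz":0,"rx":0,"ry":0,"rz":0,"hand":0.085},{"dx":0.035,"dy":-0.007,"dz":0,"rx":0,"ry":0,"rz":0,"hand":0.085},{"dx":0.035,"dy":-0.007,"dz":0,"rx":0,"ry":0,"rz":0,"hand":0.085},{"dx":0.035,"dy":-0.007,"dz":0,"rx":0,"ry":0,"rz":0,"hand":0.085},{"dx":0.035,"dy":-0.007,"dz":0,"rx":0,"ry":0,"rz":0,"hand":0.085},{"dx":0.035,"dy":-0.007,"dz":0,"rx":0,"ry":0,"rz":0,"hand":0.085}]' >/dev/null; python3 -m pendant '[{"dx":0,"dy":0,"dz":0,"rx":0,"ry":0,"rz":0,"hand":0.085},{"dx":0,"dy":0,"dz":0,"rx":0,"ry":0,"rz":0,"hand":0.085},{"dx":0,"dy":0,"dz":0,"rx":0,"ry":0,"rz":0,"hand":0.085}]'; python3 - <<'E'
from h import *
W=snap("wrist","pics/w6.png");snap("scene","pics/s6.png");snap("side","pics/d6.png")
cv2.imwrite("pics/w6z.png",cv2.resize(W["frame"][:,:,::-1],None,fx=1.5,fy=1.5,interpolation=cv2.INTER_CUBIC))
E
```

```text
clock: 16.52
position: [0.4835, 0.1774, 0.2261]
ee_rot: [0.001, 0.707, 0.707, 0.0]
contact_force: [0.4, -0.9, -0.3]
width: 0.0847
gripper_force: 0.0
```

View pics/w6z.png

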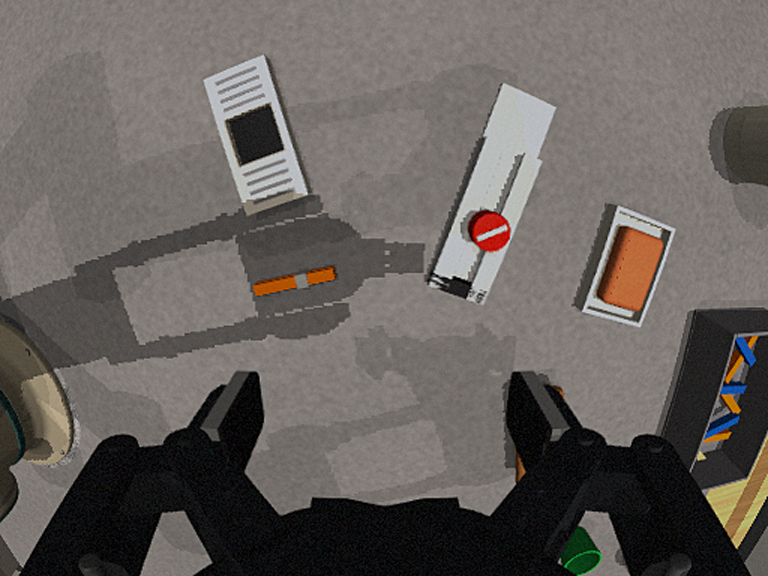

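The wrist view shows the cover with corners at display (205,80), (264,57), (306,190), (245,205), its pocket centred on (254,134), the knob head at (490,231), and the rail with its open end at (503,84)–(556,106) and south end at (428,287)–(484,304).

```bash
python3 - <<'E'
from fit import *
W=load("pics/w6.png")
P=lambda u,v,z: onz(W,(u+.5)/1.5-.5,(v+.5)/1.5-.5,z)
c=[P(205,80,.02),P(264,57,.02),P(306,190,.02)]
print("cover corners",np.round(c,4),"sizes",np.linalg.norm(c[1]-c[0]),np.linalg.norm(c[2]-c[1]),"ctr",(c[0]+c[2])/2)
print("pocket",P(254,134,.010))
wh=lambda h:(h[...,1]<45)&(h[...,2]>150)
roi=(125,25,215,140); m=mask("pics/w6.png",wh,roi); print("cover fit wrist",fit([("pics/w6.png",m,roi)],[BLOCK[0]],(.381,.272,.3)))
rs=(350,225,445,290); rd=(270,270,325,355)
print("cover all z",fit([("pics/w6.png",m,roi),("pics/s1.png",mask("pics/s1.png",wh,rs),rs),("pics/d1.png",mask("pics/d1.png",wh,rd),rd)],BLOCK,(.381,.272,.3,0)))
red=lambda h:((h[...,0]<6)|(h[...,0]>174))&(h[...,1]>150)&(h[...,2]>60)
pt={}
for n,r in (("w6",(290,125,365,180)),("s6",(280,225,320,270)),("d6",(200,235,240,270))):
    k=mask(f"pics/{n}.png",red,r); a=np.argwhere(k).mean(0); pt[n]=(a[1]+r[0],a[0]+r[1])
print(pt,"knob head",tri(*[(load(f"pics/{n}.png"),*pt[n]) for n in pt]),tri(*[(load(f"pics/{n}.png"),*pt[n]) for n in("s6","d6")]),onz(W,*pt["w6"],.045))
r={"NW":P(503,84,.004),"NE":P(556,106,.004),"SW":P(428,287,.019),"SE":P(484,304,.019),"lipE":P(541,160,.019)}
for k,v in r.items(): print(k,np.round(v,4))
a=(r["NW"]+r["NE"])/2-(r["SW"]+r["SE"])/2; print("len",np.hypot(*a[:2]),"axis deg",np.degrees(np.arctan2(a[1],a[0])),np.linalg.norm(r["NW"]-r["NE"]),np.linalg.norm(r["SW"]-r["SE"]))
rail=[boxpts(-.025,.025,-.09,.09,0,.004),boxpts(-.025,.025,-.09,.04,0,.019)]
roi=(270,45,380,210); al=lambda h:((h[...,1]<45)&(h[...,2]>125))|red(h)
m=mask("pics/w6.png",al,roi); print("rail fit",fit([("pics/w6.png",m,roi)],rail,(.567,.22,-.35)))
E
```

```text
cover corners [[0.3391 0.3256 0.02  ]
 [0.3893 0.3395 0.02  ]
 [0.422  0.2304 0.02  ]] sizes 0.052064406156520984 0.11381693367258294 ctr [0.38056992 0.2780327  0.02      ]
pocket [0.37794376 0.27761374 0.01      ]
cover fit wrist (array([0.3778, 0.2772, 0.2806]), np.float64(0.073))
cover all z (array([0.3795, 0.2753, 0.2894, 0.002 ]), np.float64(0.205))
{'w6': (np.float64(326.0733788395904), np.float64(153.37883959044368)), 's6': (np.float64(298.2938596491228), np.float64(249.4736842105263)), 'd6': (np.float64(219.97058823529412), np.float64(254.4313725490196))} knob head (array([0.5623941 , 0.20263728, 0.03751011]), np.float64(0.003592651430637902)) (array([0.56182949, 0.20355922, 0.03777766]), np.float64(0.002845698750908774)) [0.5618527  0.20265585 0.045     ]
NW [0.5804 0.3197 0.004 ]
NE [0.6275 0.3051 0.004 ]
SW [0.5193 0.1505 0.019 ]
SE [0.5675 0.1356 0.019 ]
lipE [0.6094 0.2575 0.019 ]
len 0.17983950227906853 axis deg 70.32896353202473 0.04925395210641221 0.05042269849247296
rail fit (array([ 0.5627,  0.2296, -0.3643]), np.float64(0.593))
```

```bash
python3 -m pendant '[{"dx":0.016,"dy":-0.017,"dz":0,"rx":0,"ry":0,"rz":0,"hand":0.085},{"dx":0.021,"dy":-0.0222,"dz":0.02,"rx":0,"ry":0,"rz":0,"hand":0.085},{"dx":0.021,"dy":-0.0222,"dz":0.025,"rx":0,"ry":0,"rz":0,"hand":0.085},{"dx":0.021,"dy":-0.0221,"dz":0.025,"rx":0,"ry":0,"rz":0,"hand":0.085},{"dx":0.021,"dy":-0.022,"dz":0.025,"rx":0,"ry":0,"rz":0,"hand":0.085},{"dx":0,"dy":0,"dz":0.02,"rx":0,"ry":0,"rz":-5.5,"hand":0.085},{"dx":0,"dy":0,"dz":0.015,"rx":0,"ry":0,"rz":-5.4,"hand":0.085},{"dx":0,"dy":0,"dz":0.01,"rx":0,"ry":0,"rz":-5.4,"hand":0.085},{"dx":0,"dy":0,"dz":0,"rx":0,"ry":0,"rz":0,"hand":0.085},{"dx":0,"dy":0,"dz":0,"rx":0,"ry":0,"rz":0,"hand":0.085},{"dx":0,"dy":0,"dz":0,"rx":0,"ry":0,"rz":0,"hand":0.085}]'; python3 go.py .3783 .2775 .0085 16.3
```

```text
clock: 17.58
position: [0.3792, 0.2775, 0.0863]
ee_rot: [0.0, 0.602, 0.799, 0.001]
contact_force: [0.5, 0.0, -0.2]
width: 0.0851
gripper_force: 0.0
shift mm [ 0.3 -1.  77.8] turn deg [ 0.08 -0.01 -0.3 ] pos [0.3792 0.2775 0.0863] F [ 0.5  0.  -0.2] w 0.0851 g 0.0 q6 0.2 t 17.6
```

```bash
python3 -m pendant '[{"dx":0,"dy":-0.001,"dz":0.02,"rx":0,"ry":0,"rz":0,"hand":0.085},{"dx":0,"dy":0,"dz":0.02,"rx":0,"ry":0,"rz":0,"hand":0.085},{"dx":0,"dy":0,"dz":0.01,"rx":0,"ry":0,"rz":0,"hand":0.085},{"dx":0,"dy":0,"dz":0,"rx":0,"ry":0,"rz":0,"hand":0.085},{"dx":0,"dy":0,"dz":0,"rx":0,"ry":0,"rz":0,"hand":0.085}]' >/dev/null; python3 go.py .3783 .2775 .0085 16.3; python3 - <<'E'
from fit import *
W=snap("wrist","pics/w7.png")
# predicted top corners of cover for the assumed pose, drawn on a crop
M=R.from_euler("z",.285).as_matrix()
f=cv2.imread("pics/w7.png"); f=cv2.resize(f,None,fx=1.5,fy=1.5)
for q in [(.027,.06),(-.027,.06),(.02,.02),(-.02,.02)]:
    z=.02; u=proj(W,M@[*q,z]+[.378,.2775,0])*1.5; print(u); cv2.circle(f,tuple(int(k) for k in u),3,(0,0,255),1)
cv2.imwrite("pics/w7z.png",f)
E
```

```text
shift mm [-0.   0.4 27.7] turn deg [ 0.04 -0.01 -0.19] pos [0.3779 0.2774 0.0362] F [0.2 0.  0.3] w 0.085 g 0.0 q6 0.2 t 18.0
[458.55946045 208.72240351]
[308.29734863 209.26232059]
[436.32761278 313.66464573]
[331.29548693 314.03322119]
```

View pics/w7z.png

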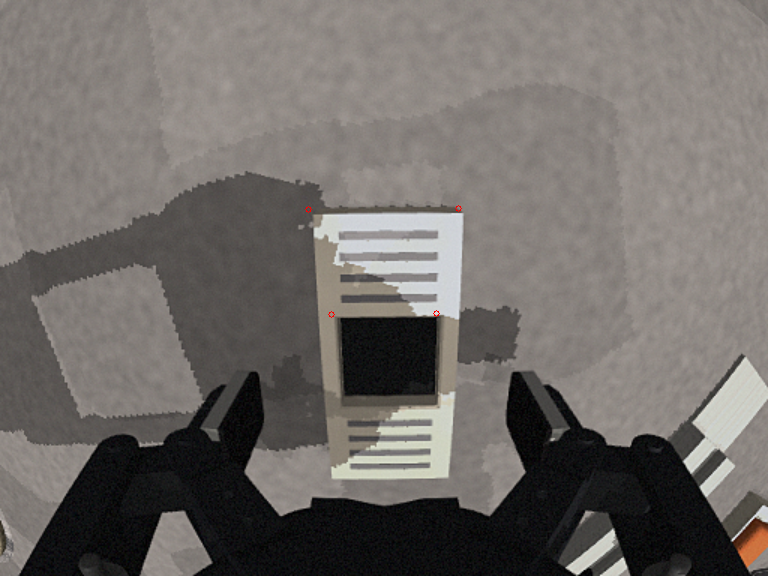

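Cover top corners are at (313,215) and (462,212). That is about 1.5 mm right and 1.8 mm nearer than predicted, with a turn of about 0.8°.

```bash
python3 -m pendant '[{"dx":-0.0018,"dy":0.0016,"dz":0,"rx":0,"ry":0,"rz":-0.8,"hand":0.085},{"dx":0,"dy":0,"dz":0.012,"rx":0,"ry":0,"rz":0,"hand":0.085},{"dx":0,"dy":0,"dz":0.01,"rx":0,"ry":0,"rz":0,"hand":0.085},{"dx":0,"dy":0,"dz":0.0055,"rx":0,"ry":0,"rz":0,"hand":0.085},{"dx":0,"dy":0,"dz":0,"rx":0,"ry":0,"rz":0,"hand":0.085},{"dx":0,"dy":0,"dz":0,"rx":0,"ry":0,"rz":0,"hand":0.07},{"dx":0,"dy":0,"dz":0,"rx":0,"ry":0,"rz":0,"hand":0.06},{"dx":0,"dy":0,"dz":0,"rx":0,"ry":0,"rz":0,"hand":0.045},{"dx":0,"dy":0,"dz":0,"rx":0,"ry":0,"rz":0,"hand":0.045},{"dx":0,"dy":0,"dz":0,"rx":0,"ry":0,"rz":0,"hand":0.045},{"dx":0,"dy":0,"dz":0,"rx":0,"ry":0,"rz":0,"hand":0.045},{"dx":0,"dy":0,"dz":0,"rx":0,"ry":0,"rz":0,"hand":0.045}]';  python3 go.py .3799 .2762 .0085 17
```

```text
clock: 19.05
position: [0.3799, 0.2765, 0.0092]
ee_rot: [0.0, 0.595, 0.804, 0.001]
contact_force: [-1.2, -1.3, 5.7]
width: 0.0526
gripper_force: 52.4
shift mm [-0.3 -0.1  0.7] turn deg [ 0.11 -0.01  0.  ] pos [0.3799 0.2765 0.0092] F [-1.2 -1.3  5.7] w 0.0526 g 52.4 q6 0.18 t 19.1
```

```bash
python3 -m pendant '[{"dx":0,"dy":0,"dz":-0.01,"rx":0,"ry":0,"rz":0,"hand":0.045},{"dx":0,"dy":0,"dz":-0.025,"rx":0,"ry":0,"rz":0,"hand":0.045},{"dx":0,"dy":0,"dz":-0.035,"rx":0,"ry":0,"rz":0,"hand":0.045},{"dx":0,"dy":0,"dz":-0.035,"rx":0,"ry":0,"rz":0,"hand":0.045},{"dx":0,"dy":0,"dz":-0.035,"rx":0,"ry":0,"rz":0,"hand":0.045},{"dx":0,"dy":0,"dz":-0.01,"rx":0,"ry":0,"rz":0,"hand":0.045},{"dx":0,"dy":0,"dz":0,"rx":0,"ry":0,"rz":0,"hand":0.045},{"dx":0,"dy":0,"dz":0,"rx":0,"ry":0,"rz":3.1,"hand":0.045},{"dx":0,"dy":0,"dz":0,"rx":0,"ry":0,"rz":3,"hand":0.045},{"dx":0,"dy":0,"dz":0,"rx":0,"ry":0,"rz":0,"hand":0.045},{"dx":0,"dy":0,"dz":0,"rx":0,"ry":0,"rz":0,"hand":0.045}]' ; python3 go.py .5666 -.2353 .155 10.9
```

```text
clock: 19.97
position: [0.3784, 0.2757, 0.157]
ee_rot: [-0.0, 0.636, 0.772, -0.001]
contact_force: [0.0, -0.1, -1.6]
width: 0.0522
gripper_force: 53.0
shift mm [-537.5   87.5    2.2] turn deg [-0.14  0.05  0.08] pos [0.3784 0.2757 0.157 ] F [ 0.  -0.1 -1.6] w 0.0522 g 53.0 q6 0.29 t 20.0
```

```bash
python3 -m pendant '[{"dx":-0.014,"dy":0.0022,"dz":0,"rx":0,"ry":0,"rz":0,"hand":0.045},{"dx":-0.024,"dy":0.004,"dz":0,"rx":0,"ry":0,"rz":0,"hand":0.045},{"dx":-0.027,"dy":0.0044,"dz":0,"rx":0,"ry":0,"rz":0,"hand":0.045},{"dx":-0.027,"dy":0.0044,"dz":0,"rx":0,"ry":0,"rz":0,"hand":0.045},{"dx":-0.027,"dy":0.0044,"dz":0,"rx":0,"ry":0,"rz":0,"hand":0.045},{"dx":-0.027,"dy":0.0044,"dz":0,"rx":0,"ry":0,"rz":0,"hand":0.045},{"dx":-0.027,"dy":0.0044,"dz":0,"rx":0,"ry":0,"rz":0,"hand":0.045},{"dx":-0.027,"dy":0.0044,"dz":0,"rx":0,"ry":0,"rz":0,"hand":0.045},{"dx":-0.027,"dy":0.0044,"dz":0,"rx":0,"ry":0,"rz":0,"hand":0.045},{"dx":-0.027,"dy":0.0044,"dz":0,"rx":0,"ry":0,"rz":0,"hand":0.045},{"dx":-0.027,"dy":0.0044,"dz":0,"rx":0,"ry":0,"rz":0,"hand":0.045},{"dx":-0.027,"dy":0.0044,"dz":0,"rx":0,"ry":0,"rz":0,"hand":0.045}]' >/dev/null; python3 go.py .5666 -.2353 .155 10.9
```

```text
shift mm [-228.6   37.3    2.1] turn deg [-0.08 -0.04  0.06] pos [ 0.4865 -0.018   0.1573] F [ 0.4 -0.2 -0.6] w 0.0523 g 53.0 q6 -0.37 t 21.0
```

```bash
python3 -m pendant '[{"dx":-0.026,"dy":0.0044,"dz":0,"rx":0,"ry":0,"rz":0,"hand":0.045},{"dx":-0.026,"dy":0.0044,"dz":0,"rx":0,"ry":0,"rz":0,"hand":0.045},{"dx":-0.026,"dy":0.0044,"dz":0,"rx":0,"ry":0,"rz":0,"hand":0.045},{"dx":-0.026,"dy":0.0044,"dz":0,"rx":0,"ry":0,"rz":0,"hand":0.045},{"dx":-0.026,"dy":0.0044,"dz":0,"rx":0,"ry":0,"rz":0,"hand":0.045},{"dx":-0.026,"dy":0.0044,"dz":0,"rx":0,"ry":0,"rz":0,"hand":0.045},{"dx":-0.026,"dy":0.0044,"dz":0,"rx":0,"ry":0,"rz":0,"hand":0.045},{"dx":-0.022,"dy":0.0034,"dz":0,"rx":0,"ry":0,"rz":0,"hand":0.045},{"dx":-0.014,"dy":0.002,"dz":0,"rx":0,"ry":0,"rz":0,"hand":0.045},{"dx":-0.006,"dy":0.001,"dz":0,"rx":0,"ry":0,"rz":0,"hand":0.045},{"dx":0,"dy":0,"dz":0,"rx":0,"ry":0,"rz":0,"hand":0.045},{"dx":0,"dy":0,"dz":0,"rx":0,"ry":0,"rz":0,"hand":0.045}]'|grep conta; python3 go.py .5666 -.2353 .0572 10.9
```

```text
contact_force: [0.7, 0.5, -1.4]
shift mm [ -7.    0.4 100.4] turn deg [-0.06 -0.11  0.01] pos [ 0.565  -0.2287  0.1576] F [ 0.7  0.5 -1.4] w 0.0524 g 53.0 q6 -0.69 t 22.0
```

```bash
python3 -m pendant '[{"dx":-0.006,"dy":0,"dz":0.01,"rx":0,"ry":0,"rz":0,"hand":0.045},{"dx":0,"dy":0,"dz":0.025,"rx":0,"ry":0,"rz":0,"hand":0.045},{"dx":0,"dy":0,"dz":0.015,"rx":0,"ry":0,"rz":0,"hand":0.045},{"dx":0,"dy":0,"dz":0,"rx":0,"ry":0,"rz":0,"hand":0.045},{"dx":0,"dy":0,"dz":0,"rx":0,"ry":0,"rz":0,"hand":0.045},{"dx":0,"dy":0,"dz":0,"rx":0,"ry":0,"rz":0,"hand":0.045}]'|grep conta; python3 go.py .5666 -.2353 .0572 10.9
```

```text
contact_force: [-0.6, 0.4, -2.0]
shift mm [ 0.2 -0.7 51.7] turn deg [0.06 0.04 0.04] pos [ 0.5673 -0.2353  0.1089] F [-0.6  0.4 -2. ] w 0.0523 g 53.0 q6 -0.7 t 22.5
```

```bash
python3 -m pendant '[{"dx":0,"dy":-0.0005,"dz":0.01,"rx":0,"ry":0,"rz":0,"hand":0.045},{"dx":0,"dy":0,"dz":0.015,"rx":0,"ry":0,"rz":0,"hand":0.045},{"dx":0,"dy":0,"dz":0.013,"rx":0,"ry":0,"rz":0,"hand":0.045},{"dx":0,"dy":0,"dz":0.007,"rx":0,"ry":0,"rz":0,"hand":0.045},{"dx":0,"dy":0,"dz":0.003,"rx":0,"ry":0,"rz":0,"hand":0.045},{"dx":0,"dy":0,"dz":0.001,"rx":0,"ry":0,"rz":0,"hand":0.045},{"dx":0,"dy":0,"dz":0,"rx":0,"ry":0,"rz":0,"hand":0.045},{"dx":0,"dy":0,"dz":0,"rx":0,"ry":0,"rz":0,"hand":0.045}]'|grep -E "pos|contact"; for i in 1 2 3; do python3 -m pendant '[{"dx":0,"dy":0,"dz":0.0006,"rx":0,"ry":0,"rz":0,"hand":0.045},{"dx":0,"dy":0,"dz":0,"rx":0,"ry":0,"rz":0,"hand":0.045},{"dx":0,"dy":0,"dz":0,"rx":0,"ry":0,"rz":0,"hand":0.045}]' | grep -E "pos|contact"; done
```

```text
position: [0.5669, -0.236, 0.0599]
contact_force: [-0.8, -0.0, -0.4]
position: [0.5666, -0.2358, 0.059]
contact_force: [0.2, -0.3, -1.3]
position: [0.5663, -0.2356, 0.058]
contact_force: [0.4, -0.3, -0.5]
position: [0.5663, -0.2356, 0.0573]
contact_force: [0.2, -0.7, -2.0]
```

```bash
for i in 1 2; do python3 -m pendant '[{"dx":0,"dy":0,"dz":0.0006,"rx":0,"ry":0,"rz":0,"hand":0.045},{"dx":0,"dy":0,"dz":0,"rx":0,"ry":0,"rz":0,"hand":0.045},{"dx":0,"dy":0,"dz":0,"rx":0,"ry":0,"rz":0,"hand":0.045}]' | grep -E "pos|contact"; done
```

```text
position: [0.5663, -0.2357, 0.0573]
contact_force: [-0.7, 1.3, 4.6]
position: [0.5663, -0.2356, 0.0573]
contact_force: [-3.0, 1.1, 7.1]
```

```bash
python3 -m pendant '[{"dx":0,"dy":0,"dz":0,"rx":0,"ry":0,"rz":0,"hand":0.06},{"dx":0,"dy":0,"dz":0,"rx":0,"ry":0,"rz":0,"hand":0.075},{"dx":0,"dy":0,"dz":0,"rx":0,"ry":0,"rz":0,"hand":0.08},{"dx":0,"dy":0,"dz":0,"rx":0,"ry":0,"rz":0,"hand":0.08},{"dx":0,"dy":0,"dz":-0.01,"rx":0,"ry":0,"rz":0,"hand":0.08},{"dx":0,"dy":0,"dz":-0.03,"rx":0,"ry":0,"rz":0,"hand":0.08},{"dx":0,"dy":0,"dz":-0.04,"rx":0,"ry":0,"rz":0,"hand":0.085},{"dx":0,"dy":0,"dz":-0.04,"rx":0,"ry":0,"rz":0,"hand":0.085},{"dx":0,"dy":0,"dz":-0.03,"rx":0,"ry":0,"rz":0,"hand":0.085},{"dx":0,"dy":0,"dz":-0.015,"rx":0,"ry":0,"rz":0,"hand":0.085},{"dx":0,"dy":0,"dz":0,"rx":0,"ry":0,"rz":0,"hand":0.085},{"dx":0,"dy":0,"dz":0,"rx":0,"ry":0,"rz":0,"hand":0.085}]'; python3 - <<'E'
from fit import *
W=snap("wrist","pics/w8.png"); snap("scene","pics/s8.png")
u0,v0=165,100; f=cv2.imread("pics/w8.png")[v0:v0+160,u0:u0+190]; f=cv2.resize(f,None,fx=3,fy=3,interpolation=cv2.INTER_CUBIC)
# housing model check + cover pocket predicted
M=R.from_euler("z",.19).as_matrix()
for q in [(sx*.037,sy*.07,.06) for sx in(-1,1) for sy in(-1,1)]+[(sx*.02,sy*.02,.068) for sx in(-1,1) for sy in(-1,1)]:
    u=(proj(W,M@q+[.5666,-.2353,0])-[u0,v0]+.5)*3-.5; print(q,np.round(u,1)); cv2.circle(f,tuple(int(round(k)) for k in u),4,(0,0,255),1)
s=cv2.imread("pics/s8.png")[125:180,180:250]; s=cv2.resize(s,(210,165),interpolation=cv2.INTER_CUBIC)
o=np.zeros((480,785,3),np.uint8); o[:480,:570]=f; o[:165,572:782]=s
cv2.imwrite("pics/w8c.png",o)
E
```

```text
clock: 25.38
position: [0.5666, -0.2358, 0.2224]
ee_rot: [0.001, 0.637, 0.771, 0.0]
contact_force: [0.6, 0.4, -0.5]
width: 0.0851
gripper_force: 0.0
(-0.037, -0.07, 0.06) [175.9 415.6]
(-0.037, 0.07, 0.06) [164.3  37.6]
(0.037, -0.07, 0.06) [370.6 415.6]
(0.037, 0.07, 0.06) [382.6  37.7]
(-0.02, -0.02, 0.068) [216.3 297.4]
(-0.02, 0.02, 0.068) [214.4 185.3]
(0.02, -0.02, 0.068) [330.3 297.5]
(0.02, 0.02, 0.068) [332.4 185.3]
```

View pics/w8c.png

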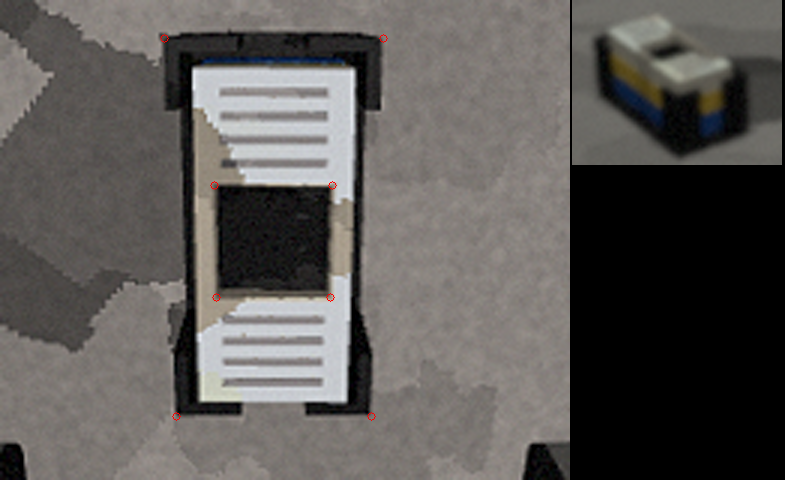

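Cover top lies flat between the guides. The pocket is centred at about crop (274,239), matching the model's (.5666,-.2353), and the scene inset shows the blue–yellow–white order. The knob is next.

```bash
python3 -m pendant '[{"dx":0,"dy":0,"dz":0,"rx":0,"ry":0,"rz":6.1,"hand":0.085},{"dx":0,"dy":0,"dz":0,"rx":0,"ry":0,"rz":6.1,"hand":0.085},{"dx":0,"dy":0,"dz":0,"rx":0,"ry":0,"rz":6.1,"hand":0.085},{"dx":0,"dy":0,"dz":0,"rx":0,"ry":0,"rz":6.1,"hand":0.085},{"dx":0,"dy":0,"dz":0,"rx":0,"ry":0,"rz":6.1,"hand":0.085},{"dx":0,"dy":0,"dz":0,"rx":0,"ry":0,"rz":0,"hand":0.085}]' >/dev/null; python3 go.py .562 .2027 .18 -19.6
```

```text
shift mm [ 411.1 -150.6   39.8] turn deg [-0.25 -0.04 -0.1 ] pos [ 0.5653 -0.2351  0.2188] F [-0.6 -0.3  0.2] w 0.0847 g 0.0 q6 -0.16 t 26.0
```

```bash
python3 -m pendant '[{"dx":0.03,"dy":-0.011,"dz":0,"rx":0,"ry":0,"rz":0,"hand":0.085},{"dx":0.035,"dy":-0.0128,"dz":0,"rx":0,"ry":0,"rz":0,"hand":0.085},{"dx":0.035,"dy":-0.0128,"dz":0,"rx":0,"ry":0,"rz":0,"hand":0.085},{"dx":0.035,"dy":-0.0128,"dz":0,"rx":0,"ry":0,"rz":0,"hand":0.085},{"dx":0.035,"dy":-0.0128,"dz":0,"rx":0,"ry":0,"rz":0,"hand":0.085},{"dx":0.035,"dy":-0.0128,"dz":0,"rx":0,"ry":0,"rz":0,"hand":0.085},{"dx":0.035,"dy":-0.0128,"dz":0,"rx":0,"ry":0,"rz":0,"hand":0.085},{"dx":0.035,"dy":-0.0128,"dz":0,"rx":0,"ry":0,"rz":0,"hand":0.085},{"dx":0.035,"dy":-0.0128,"dz":0,"rx":0,"ry":0,"rz":0,"hand":0.085},{"dx":0.035,"dy":-0.0128,"dz":0,"rx":0,"ry":0,"rz":0,"hand":0.085},{"dx":0.035,"dy":-0.0128,"dz":0,"rx":0,"ry":0,"rz":0,"hand":0.085},{"dx":0.031,"dy":-0.011,"dz":0,"rx":0,"ry":0,"rz":0,"hand":0.085}]' >/dev/null; python3 -m pendant '[{"dx":0,"dy":0,"dz":0.02,"rx":0,"ry":0,"rz":0,"hand":0.085},{"dx":0,"dy":0,"dz":0.02,"rx":0,"ry":0,"rz":0,"hand":0.085},{"dx":0,"dy":0,"dz":0.02,"rx":0,"ry":0,"rz":0,"hand":0.085},{"dx":0,"dy":0,"dz":0,"rx":0,"ry":0,"rz":0,"hand":0.085},{"dx":0,"dy":0,"dz":0,"rx":0,"ry":0,"rz":0,"hand":0.085}]' >/dev/null;python3 go.py .562 .2027 .024 -19.6; python3 - <<'E'
from fit import *
W=snap("wrist","pics/w9.png")
f=cv2.imread("pics/w9.png"); h=cv2.cvtColor(f,cv2.COLOR_BGR2HSV).astype(int)
m=((((h[...,0]<6)|(h[...,0]>174))&(h[...,1]>150)&(h[...,2]>60))).astype(np.uint8)
n,l,st,ce=cv2.connectedComponentsWithStats(m); print([(st[k],ce[k]) for k in range(1,n) if st[k,4]>200])
# predicted head top circle centre and rail centre-line
print("pred",proj(W,(.562,.2027,.05)))
f=cv2.resize(f,None,fx=1.5,fy=1.5,interpolation=cv2.INTER_CUBIC); M=R.from_euler("z",np.radians(-19.6)).as_matrix()
for q in [(0,.09,.004),(-.025,.09,.004),(.025,.09,.004),(-.009,.04,.019),(.009,.04,.019),(-.009,-.05,.019),(.009,-.05,.019),(-.025,-.05,.019),(.025,-.05,.019)]:
    u=proj(W,M@q+[.5737,.2277,0])*1.5+.25; print(q,np.round(u,1)); cv2.circle(f,tuple(int(round(k)) for k in u),4,(255,0,255),1)
cv2.imwrite("pics/w9z.png",f)
E
```

```text
shift mm [  1.6   0.6 135.2] turn deg [-0.23  0.15  0.11] pos [0.5615 0.2016 0.1592] F [ 0.2 -0.3  0.6] w 0.0853 g 0.0 q6 0.57 t 27.4
[(array([242, 172,  33,  37, 761], dtype=int32), array([258.16557162, 189.8935611 ]))]
pred [257.28359561 192.41439619]
(0, 0.09, 0.004) [390.8  96. ]
(-0.025, 0.09, 0.004) [352.5  96.2]
(0.025, 0.09, 0.004) [429.1  96.7]
(-0.009, 0.04, 0.019) [376.4 171.4]
(0.009, 0.04, 0.019) [405.1 171.5]
(-0.009, -0.05, 0.019) [376.6 307.3]
(0.009, -0.05, 0.019) [403.4 307.3]
(-0.025, -0.05, 0.019) [352.8 307.1]
(0.025, -0.05, 0.019) [427.1 307.4]
```

View pics/w9z.png

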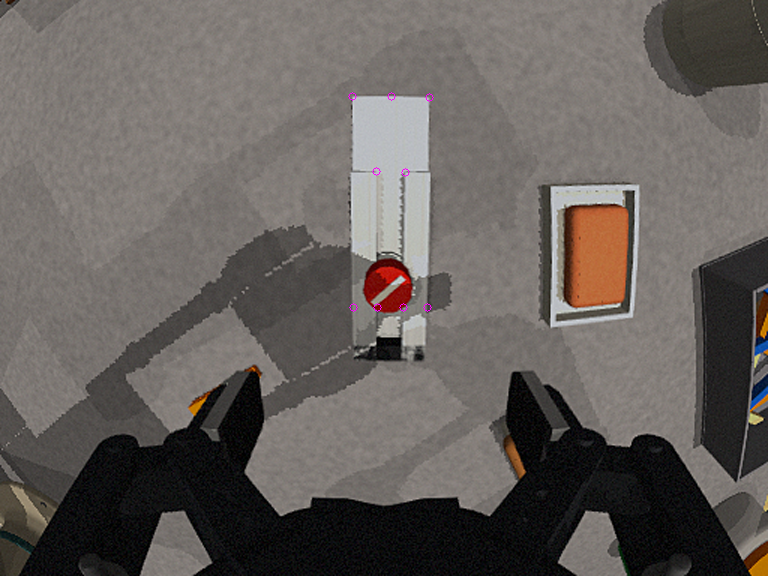

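The overlaid rail model points fall on the rail's edges. The knob head top is centred at (388,287), so the knob is at about (.563,.2034), −26 mm along the rail.

```bash
python3 -m pendant '[{"dx":0.002,"dy":0.0012,"dz":0.02,"rx":0,"ry":0,"rz":0,"hand":0.065},{"dx":0,"dy":0,"dz":0.025,"rx":0,"ry":0,"rz":0,"hand":0.065},{"dx":0,"dy":0,"dz":0.02,"rx":0,"ry":0,"rz":0,"hand":0.065},{"dx":0,"dy":0,"dz":0.015,"rx":0,"ry":0,"rz":0,"hand":0.065},{"dx":0,"dy":0,"dz":0,"rx":0,"ry":0,"rz":0,"hand":0.065},{"dx":0,"dy":0,"dz":0,"rx":0,"ry":0,"rz":0,"hand":0.065},{"dx":0,"dy":0,"dz":0,"rx":0,"ry":0,"rz":0,"hand":0.065}]' 30 >/dev/null;python3 go.py .5631 .2034 .026 -19.6
```

```text
shift mm [-1.2 -3.  56.9] turn deg [ 0.16 -0.1   0.01] pos [0.5662 0.2035 0.0829] F [ 0.6 -0.6  0.8] w 0.0652 g 0.0 q6 0.57 t 28.0
```

```bash
python3 -m pendant '[{"dx":-0.0012,"dy":-0.003,"dz":0.015,"rx":0,"ry":0,"rz":0,"hand":0.065},{"dx":0,"dy":0,"dz":0.015,"rx":0,"ry":0,"rz":0,"hand":0.065},{"dx":0,"dy":0,"dz":0.015,"rx":0,"ry":0,"rz":0,"hand":0.065},{"dx":0,"dy":0,"dz":0.008,"rx":0,"ry":0,"rz":0,"hand":0.065},{"dx":0,"dy":0,"dz":0,"rx":0,"ry":0,"rz":0,"hand":0.065},{"dx":0,"dy":0,"dz":0,"rx":0,"ry":0,"rz":0,"hand":0.065},{"dx":0,"dy":0,"dz":0,"rx":0,"ry":0,"rz":0,"hand":0.065}]' >/dev/null;python3 go.py .5631 .2034 .026 -19.6
```

```text
shift mm [0.1 0.5 3.5] turn deg [ 0.13 -0.08  0.  ] pos [0.5626 0.2035 0.0295] F [ 0.3  0.3 -0.2] w 0.0649 g 0.0 q6 0.57 t 28.6
```

```bash
python3 -m pendant '[{"dx":0,"dy":0.0005,"dz":0.004,"rx":0,"ry":0,"rz":0,"hand":0.065},{"dx":0,"dy":0,"dz":0,"rx":0,"ry":0,"rz":0,"hand":0.05},{"dx":0,"dy":0,"dz":0,"rx":0,"ry":0,"rz":0,"hand":0.04},{"dx":0,"dy":0,"dz":0,"rx":0,"ry":0,"rz":0,"hand":0.034},{"dx":0,"dy":0,"dz":0,"rx":0,"ry":0,"rz":0,"hand":0.03},{"dx":0,"dy":0,"dz":0,"rx":0,"ry":0,"rz":0,"hand":0.024},{"dx":0,"dy":0,"dz":0,"rx":0,"ry":0,"rz":0,"hand":0.02},{"dx":0,"dy":0,"dz":0,"rx":0,"ry":0,"rz":0,"hand":0.02},{"dx":0,"dy":0,"dz":0,"rx":0,"ry":0,"rz":0,"hand":0.02},{"dx":0,"dy":0,"dz":0,"rx":0,"ry":0,"rz":0,"hand":0.02},{"dx":0,"dy":0,"dz":0,"rx":0,"ry":0,"rz":0,"hand":0.02}]' 40;python3 go.py .5631 .2034 .026 -19.6
```

```text
clock: 29.53
position: [0.5623, 0.2031, 0.0245]
ee_rot: [0.0, 0.817, 0.576, 0.0]
contact_force: [0.2, -1.5, 3.4]
width: 0.0288
gripper_force: 39.4
shift mm [ 0.6  0.6 -1.5] turn deg [ 0.05 -0.02  0.  ] pos [0.5623 0.2031 0.0245] F [ 0.2 -1.5  3.4] w 0.0288 g 39.4 q6 0.57 t 29.5
```

```bash
python3 -m pendant '[{"dx":0,"dy":0,"dz":-0.002,"rx":0,"ry":0,"rz":0,"hand":0.02},{"dx":0,"dy":0,"dz":0,"rx":0,"ry":0,"rz":0,"hand":0.02},{"dx":0,"dy":0,"dz":0,"rx":0,"ry":0,"rz":0,"hand":0.02}]';python3 go.py .5958 .2899 .0267 -19.6
```

```text
clock: 29.78
position: [0.5613, 0.203, 0.0258]
ee_rot: [-0.0, 0.817, 0.576, -0.0]
contact_force: [0.4, -0.2, -0.9]
width: 0.0287
gripper_force: 39.4
shift mm [93.4  3.3 -1. ] turn deg [-0.06  0.03  0.  ] pos [0.5613 0.203  0.0258] F [ 0.4 -0.2 -0.9] w 0.0287 g 39.4 q6 0.57 t 29.8
```

Free of the floor. Next I recentre sideways and slide in moderate steps, watching the force.

```bash
python3 -m pendant '[{"dx":0,"dy":0.0015,"dz":-0.0008,"rx":0,"ry":0,"rz":0,"hand":0.02},{"dx":0.003,"dy":0.0015,"dz":0,"rx":0,"ry":0,"rz":0,"hand":0.02},{"dx":0.005,"dy":0,"dz":0,"rx":0,"ry":0,"rz":0,"hand":0.02},{"dx":0.005,"dy":0,"dz":0,"rx":0,"ry":0,"rz":0,"hand":0.02},{"dx":0.005,"dy":0,"dz":0,"rx":0,"ry":0,"rz":0,"hand":0.02},{"dx":0.005,"dy":0,"dz":0,"rx":0,"ry":0,"rz":0,"hand":0.02},{"dx":0.005,"dy":0,"dz":0,"rx":0,"ry":0,"rz":0,"hand":0.02},{"dx":0,"dy":0,"dz":0,"rx":0,"ry":0,"rz":0,"hand":0.02}]';python3 go.py .5958 .2899 .0267 -19.6
```

```text
clock: 30.45
position: [0.5747, 0.2297, 0.027]
ee_rot: [0.0, 0.817, 0.577, 0.001]
contact_force: [0.6, -0.2, -1.2]
width: 0.0285
gripper_force: 39.4
shift mm [63.8 -0.3  0.4] turn deg [ 0.04 -0.05  0.05] pos [0.5747 0.2297 0.027 ] F [ 0.6 -0.2 -1.2] w 0.0285 g 39.4 q6 0.61 t 30.4
```

```bash
python3 -m pendant '[{"dx":0.005,"dy":-0.0003,"dz":0,"rx":0,"ry":0,"rz":0,"hand":0.02},{"dx":0.005,"dy":0,"dz":0,"rx":0,"ry":0,"rz":0,"hand":0.02},{"dx":0.005,"dy":0,"dz":0,"rx":0,"ry":0,"rz":0,"hand":0.02},{"dx":0.005,"dy":0,"dz":0,"rx":0,"ry":0,"rz":0,"hand":0.02},{"dx":0.005,"dy":0,"dz":0,"rx":0,"ry":0,"rz":0,"hand":0.02},{"dx":0.005,"dy":0,"dz":0,"rx":0,"ry":0,"rz":0,"hand":0.02},{"dx":0,"dy":0,"dz":0,"rx":0,"ry":0,"rz":0,"hand":0.02}]';python3 go.py .5958 .2899 .0267 -19.6
```

```text
clock: 31.03
position: [0.5846, 0.2579, 0.027]
ee_rot: [0.0, 0.817, 0.577, 0.001]
contact_force: [0.8, -0.2, -0.7]
width: 0.0285
gripper_force: 39.4
shift mm [33.9 -0.1  0.4] turn deg [ 0.04 -0.05  0.03] pos [0.5846 0.2579 0.027 ] F [ 0.8 -0.2 -0.7] w 0.0285 g 39.4 q6 0.65 t 31.0
```

```bash
python3 -m pendant '[{"dx":0.006,"dy":0,"dz":0,"rx":0,"ry":0,"rz":0,"hand":0.02},{"dx":0.006,"dy":0,"dz":0,"rx":0,"ry":0,"rz":0,"hand":0.02},{"dx":0.006,"dy":0,"dz":0,"rx":0,"ry":0,"rz":0,"hand":0.02},{"dx":0.006,"dy":0,"dz":0,"rx":0,"ry":0,"rz":0,"hand":0.02},{"dx":0.006,"dy":0,"dz":0,"rx":0,"ry":0,"rz":0,"hand":0.02},{"dx":0.004,"dy":0,"dz":0,"rx":0,"ry":0,"rz":0,"hand":0.02},{"dx":0,"dy":0,"dz":0,"rx":0,"ry":0,"rz":0,"hand":0.02},{"dx":0,"dy":0,"dz":0,"rx":0,"ry":0,"rz":0,"hand":0.02}]';python3 go.py .5958 .2899 .0267 -19.6
```

```text
clock: 31.7
position: [0.5953, 0.289, 0.0269]
ee_rot: [0.0, 0.817, 0.577, -0.0]
contact_force: [0.1, 0.3, -1.6]
width: 0.0288
gripper_force: 39.4
shift mm [1.  0.2 0.2] turn deg [-0.    0.02  0.03] pos [0.5953 0.289  0.0269] F [ 0.1  0.3 -1.6] w 0.0288 g 39.4 q6 0.69 t 31.7
```

```bash
python3 -m pendant '[{"dx":0.001,"dy":0,"dz":-0.005,"rx":0,"ry":0,"rz":0,"hand":0.02},{"dx":0,"dy":0,"dz":-0.01,"rx":0,"ry":0,"rz":0,"hand":0.02},{"dx":0,"dy":0,"dz":-0.015,"rx":0,"ry":0,"rz":0,"hand":0.02},{"dx":0,"dy":0,"dz":-0.025,"rx":0,"ry":0,"rz":0,"hand":0.02},{"dx":0,"dy":0,"dz":-0.03,"rx":0,"ry":0,"rz":0,"hand":0.02},{"dx":0,"dy":0,"dz":-0.03,"rx":0,"ry":0,"rz":0,"hand":0.02},{"dx":0,"dy":0,"dz":-0.02,"rx":0,"ry":0,"rz":0,"hand":0.02},{"dx":0,"dy":0,"dz":0,"rx":0,"ry":0,"rz":0,"hand":0.02},{"dx":0,"dy":0,"dz":0,"rx":0,"ry":0,"rz":0,"hand":0.02}]';python3 go.py .5666 -.2353 .16 -19.6
```

```text
clock: 32.45
position: [0.5965, 0.2898, 0.1644]
ee_rot: [0.001, 0.817, 0.576, 0.002]
contact_force: [-1.1, 0.5, -1.1]
width: 0.029
gripper_force: 39.5
shift mm [-504.7  148.1    3.6] turn deg [ 0.19 -0.15 -0.01] pos [0.5965 0.2898 0.1644] F [-1.1  0.5 -1.1] w 0.029 g 39.5 q6 0.69 t 32.5
```

```bash
python3 -m pendant '[{"dx":-0.014,"dy":0.0041,"dz":0,"rx":0,"ry":0,"rz":0,"hand":0.02},{"dx":-0.022,"dy":0.0065,"dz":0,"rx":0,"ry":0,"rz":0,"hand":0.02},{"dx":-0.027,"dy":0.0079,"dz":0,"rx":0,"ry":0,"rz":0,"hand":0.02},{"dx":-0.027,"dy":0.0079,"dz":0,"rx":0,"ry":0,"rz":0,"hand":0.02},{"dx":-0.027,"dy":0.0079,"dz":0,"rx":0,"ry":0,"rz":0,"hand":0.02},{"dx":-0.027,"dy":0.0079,"dz":0,"rx":0,"ry":0,"rz":0,"hand":0.02},{"dx":-0.027,"dy":0.0079,"dz":0,"rx":0,"ry":0,"rz":0,"hand":0.02},{"dx":-0.027,"dy":0.0079,"dz":0,"rx":0,"ry":0,"rz":0,"hand":0.02},{"dx":-0.027,"dy":0.0079,"dz":0,"rx":0,"ry":0,"rz":0,"hand":0.02},{"dx":-0.027,"dy":0.0079,"dz":0,"rx":0,"ry":0,"rz":0,"hand":0.02},{"dx":-0.027,"dy":0.0079,"dz":0,"rx":0,"ry":0,"rz":0,"hand":0.02},{"dx":-0.027,"dy":0.0079,"dz":0,"rx":0,"ry":0,"rz":0,"hand":0.02}]' >/dev/null;python3 go.py .5666 -.2353 .16 -19.6
```

```text
shift mm [-195.7   60.7    0. ] turn deg [-0.24  0.07 -0.02] pos [ 0.5751 -0.0306  0.16  ] F [ 0.8 -0.2 -0.4] w 0.0288 g 39.5 q6 0.17 t 33.5
```

```bash
python3 -m pendant '[{"dx":-0.026,"dy":0.0077,"dz":0,"rx":0,"ry":0,"rz":0,"hand":0.02},{"dx":-0.026,"dy":0.0077,"dz":0,"rx":0,"ry":0,"rz":0,"hand":0.02},{"dx":-0.026,"dy":0.0077,"dz":0,"rx":0,"ry":0,"rz":0,"hand":0.02},{"dx":-0.026,"dy":0.0077,"dz":0,"rx":0,"ry":0,"rz":0,"hand":0.02},{"dx":-0.026,"dy":0.0077,"dz":0,"rx":0,"ry":0,"rz":0,"hand":0.02},{"dx":-0.026,"dy":0.0077,"dz":0,"rx":0,"ry":0,"rz":0,"hand":0.02},{"dx":-0.02,"dy":0.006,"dz":0,"rx":0,"ry":0,"rz":0,"hand":0.02},{"dx":-0.013,"dy":0.0038,"dz":0,"rx":0,"ry":0,"rz":0,"hand":0.02},{"dx":-0.006,"dy":0.002,"dz":0,"rx":0,"ry":0,"rz":0,"hand":0.02},{"dx":0,"dy":0,"dz":0,"rx":0,"ry":0,"rz":0,"hand":0.02},{"dx":0,"dy":0,"dz":0,"rx":0,"ry":0,"rz":0,"hand":0.02}]' >/dev/null;python3 go.py .5666 -.2353 .0785 -19.6
```

```text
shift mm [-4.   2.1 82.7] turn deg [-0.1  -0.07 -0.02] pos [ 0.566  -0.231   0.1612] F [ 0.   0.2 -0.3] w 0.0287 g 39.5 q6 -0.16 t 34.4
```

```bash
python3 -m pendant '[{"dx":-0.004,"dy":0.0021,"dz":0.01,"rx":0,"ry":0,"rz":0,"hand":0.02},{"dx":0,"dy":0,"dz":0.02,"rx":0,"ry":0,"rz":0,"hand":0.02},{"dx":0,"dy":0,"dz":0.02,"rx":0,"ry":0,"rz":0,"hand":0.02},{"dx":0,"dy":0,"dz":0.008,"rx":0,"ry":0,"rz":0,"hand":0.02},{"dx":0,"dy":0,"dz":0,"rx":0,"ry":0,"rz":0,"hand":0.02},{"dx":0,"dy":0,"dz":0,"rx":0,"ry":0,"rz":0,"hand":0.02},{"dx":0,"dy":0,"dz":0,"rx":0,"ry":0,"rz":0,"hand":0.02}]' >/dev/null;python3 go.py .5666 -.2353 .0785 -19.6
```

```text
shift mm [ 0.3 -1.8 26.4] turn deg [0.11 0.01 0.04] pos [ 0.5681 -0.2362  0.1049] F [ 0.6 -0.3 -0.6] w 0.0285 g 39.5 q6 -0.17 t 35.0
```

```bash
python3 -m pendant '[{"dx":0.0003,"dy":-0.0018,"dz":0.005,"rx":0,"ry":0,"rz":0,"hand":0.02},{"dx":0,"dy":0,"dz":0.006,"rx":0,"ry":0,"rz":0,"hand":0.02},{"dx":0,"dy":0,"dz":0.006,"rx":0,"ry":0,"rz":0,"hand":0.02},{"dx":0,"dy":0,"dz":0.004,"rx":0,"ry":0,"rz":0,"hand":0.02},{"dx":0,"dy":0,"dz":0.002,"rx":0,"ry":0,"rz":0,"hand":0.02},{"dx":0,"dy":0,"dz":0.001,"rx":0,"ry":0,"rz":0,"hand":0.02},{"dx":0,"dy":0,"dz":0,"rx":0,"ry":0,"rz":0,"hand":0.02},{"dx":0,"dy":0,"dz":0,"rx":0,"ry":0,"rz":0,"hand":0.02}]' |grep -E "pos|cont"; for i in 1 2 3; do python3 -m pendant '[{"dx":0,"dy":0,"dz":0.0006,"rx":0,"ry":0,"rz":0,"hand":0.02},{"dx":0,"dy":0,"dz":0,"rx":0,"ry":0,"rz":0,"hand":0.02},{"dx":0,"dy":0,"dz":0,"rx":0,"ry":0,"rz":0,"hand":0.02}]' | grep -E "pos|contact"; done
```

```text
position: [0.5658, -0.2354, 0.08]
contact_force: [-0.3, -0.1, -0.9]
position: [0.5658, -0.2354, 0.0795]
contact_force: [0.7, 0.9, -0.9]
position: [0.5657, -0.2353, 0.0787]
contact_force: [0.0, 0.4, -1.5]
position: [0.5658, -0.2354, 0.0785]
contact_force: [0.6, 0.8, 2.1]
```

Contact came at the expected height, so the foot is on the pocket floor. I'll release and lift away.

```bash
python3 -m pendant '[{"dx":0,"dy":0,"dz":0,"rx":0,"ry":0,"rz":0,"hand":0.034},{"dx":0,"dy":0,"dz":0,"rx":0,"ry":0,"rz":0,"hand":0.044},{"dx":0,"dy":0,"dz":0,"rx":0,"ry":0,"rz":0,"hand":0.06},{"dx":0,"dy":0,"dz":0,"rx":0,"ry":0,"rz":0,"hand":0.07},{"dx":0,"dy":0,"dz":0,"rx":0,"ry":0,"rz":0,"hand":0.07},{"dx":0,"dy":0,"dz":-0.01,"rx":0,"ry":0,"rz":0,"hand":0.07},{"dx":0,"dy":0,"dz":-0.02,"rx":0,"ry":0,"rz":0,"hand":0.07},{"dx":0,"dy":0,"dz":-0.035,"rx":0,"ry":0,"rz":0,"hand":0.07},{"dx":0,"dy":0,"dz":-0.035,"rx":0,"ry":0,"rz":0,"hand":0.07},{"dx":0,"dy":0,"dz":-0.035,"rx":0,"ry":0,"rz":0,"hand":0.07},{"dx":0,"dy":0,"dz":-0.02,"rx":0,"ry":0,"rz":0,"hand":0.07},{"dx":0,"dy":0,"dz":0,"rx":0,"ry":0,"rz":0,"hand":0.07}]'; python3 - <<'E'
from h import *
W=snap("wrist","pics/w10.png"); S=snap("scene","pics/s10.png")
a=cv2.resize(cv2.imread("pics/w10.png"),None,fx=.98,fy=.98)
s=cv2.resize(cv2.imread("pics/s10.png")[100:190,170:260],(290,290),interpolation=cv2.INTER_CUBIC)
o=np.zeros((380,795,3),np.uint8); o[:a.shape[0],:a.shape[1]]=a; o[:290,503:793]=s; cv2.imwrite("pics/f.png",o)
E
```

```text
clock: 37.37
position: [0.5684, -0.2367, 0.2401]
ee_rot: [0.005, 0.817, 0.576, 0.003]
contact_force: [0.5, -0.9, 0.1]
width: 0.0701
gripper_force: 0.0
```

View pics/f.png

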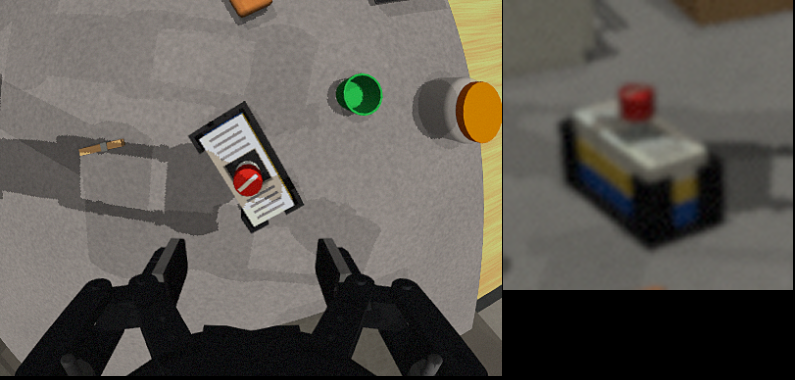

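The knob stands upright in the pocket, its head at (248,181), and the stack order is right. I'm handing it in.

```bash
python3 -c "
from rig import manip
print(manip.sign_off())"
```

```text
the job is handed in; nothing more can be done
None
```

The filter is back together in its housing: blue screen, yellow screen, then the white cover with its pocket up, and the red knob standing upright in the pocket. The brush, cup and soap dish were not touched, and I handed the job in at about 37 s on the robot's clock.

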